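# Gauge a wooden bar against a flip stop and clamp it

## Task

Set the dark wooden bar to length in the jig: flip the hinged stop down onto the fence, slide the bar along the fence until its end touches the stop, and push the toggle clamp's handle down past its dead point so that the pad holds the bar. Then flip the stop fully back up, leaving the bar clamped where it was gauged. Do it in that order and leave the other things on the table and jig where they are.

Things in the scene. Friction and masses are not known exactly. Their poses are not given: they have to be found in the camera images.
- bar_center (a point): centre of the loose dark wooden bar, 200 mm long (its y), 36 wide (x), 22 high (z), about 0.12 kg. It lies flat on the jig's board in a channel about 39 mm wide between fence and guide strip, and slides along it towards +y when pushed on its rear (-y) end face, 100 mm behind this point; the board is bare for 25 mm or more behind that end
- jig: the jig, fixed to the table: a plywood board 210 mm (x) by 430 mm (y), 18 mm thick, with an aluminium fence along it on the far side (24 mm high above the board) and a 7 mm high wooden guide strip on the robot's side of the bar. Origin under the board's centre, z = table; x across the fence away from the robot, y along the fence
- bar_end (a point): centre of the bar's front (+y) end face, the end to be brought against the stop; y points out of the face along the bar
- stop_face (a point): where the centre of the bar's front end must come: a fixed point on the plane of the lowered stop's gauging face, mid-channel, 11 mm above the board. y runs along the fence, away from the bar; x across the fence, away from the robot; z up. At the start the bar's end is 35 to 110 mm short of it
- leaf_hinge (a point): hinge axis of the flip stop, on a small steel carriage fixed on top of the fence, 54 mm above the table. The axis is this point's y, along the fence. The position of the carriage along the fence differs from time to time
- leaf_grip (a point): centre of the cross handle at the free end of the stop's steel leaf: round bar, 18 mm in diameter, 36 mm long along the hinge axis, 108 mm from that axis; pinched on its end faces it can turn between the fingers. The leaf is 22 mm wide; a block under it (18 to 52 mm from the hinge, 32 mm deep) stops the bar. With the leaf down the handle is on the robot's side, 36 mm above the bare board
- leaf (a joint): angle of the stop's leaf, rad: 0 = down, level, pointing from the hinge towards the robot (-x of leaf_hinge), block in the channel; 1.57 = upright; 1.83 = its limit, leaning back. 0.13 kg. The hinge is a little stiff: the leaf stays where it is left near upright and falls by itself once well past that. Starts up (1.6 to 1.8). Up means 1.5 or more
- clamp_hinge (a point): pivot of the toggle clamp's handle, 70 mm above the table, on the robot's side of the channel. Its y is the pivot axis (parallel to the fence), x runs across the fence away from the robot
- clamp_grip (a point): centre of the black grip of the clamp handle, 78 mm from clamp_hinge; the grip is 24 mm wide (along the pivot axis), 18 mm thick and 64 mm long along the handle and ends 20 mm beyond this point. Pinched on its sides it can turn between the fingers as the handle swings; or it may be pushed down from above
- clamp_handle (a joint): angle of the clamp handle, rad: 0 = open, standing up and leaning 0.50 rad from vertical towards the robot (-x of clamp_hinge), the arm with the pad raised; grows as it is pushed towards the robot and down. Pad meets the bar near 0.5; dead point 0.85; 1.05 = its limit, handle level. Short of the dead point it springs back, past it it locks. Takes about 5 N. Closed: above 0.95
- clamp_pad: round black rubber pad, 22 mm in diameter, on the end of the clamp arm; comes down on the middle of the bar's width, 82 mm on the robot's far side of the handle pivot (+x of clamp_hinge), and presses with about 8 N. Origin at the top of the rubber, 9 mm above its underside
- pliers: bystander: jewellery pliers with brown grips lying on the green cutting mat, 140 mm long
- cutters: bystander: black-handled cutters lying flat, 140 mm long
- glue_tube: bystander: plain metal tube lying flat, 130 mm long
- bead_jar: bystander: small glass jar, 48 mm in diameter, 42 mm high, standing on the jig's board near its rear (-y) end on the robot's side
- spool: bystander: wooden spool, 42 mm in diameter, 32 mm high, standing on the jig's board near its +y end on the robot's side
- card_stack: bystander: stack of white cards, 85 x 55 x 12 mm
Not all that is in view belongs to the job. Of the things shaped like the part that bears bar_center, the dark wooden one is meant.

How it is judged (in metres and radians):
On the way, in this order (a step that is already met when the one before it is completed fails the run):
1. the stop's leaf is down (within 0.08 rad of level) with the clamp still open (value of joint leaf below 0.08 rad and value of joint clamp_handle below 0.7 rad), for 0.2 s.
2. the bar's end is against the lowered stop (within 3 mm), the bar lying in the channel (value of joint leaf below 0.08 rad and y of bar_end in the frame of stop_face between -0.003 and 0.0025 m and x of bar_end in the frame of stop_face between -0.008 and 0.008 m and angle between the y axis of bar_end and the y axis of stop_face, either way round below 0.06 rad and z of bar_end in the frame of stop_face between -0.006 and 0.006 m), for 0.2 s.
3. the clamp is closed past its dead point on the bar, with the stop still down and the bar still against it (all of step 2 and value of joint clamp_handle above 0.95 rad and contact force between clamp_pad and anything else above 2 N), for 0.2 s.
At the end, for the whole second after the job is handed in: The stop's leaf is up (1.5 rad or more) and at rest; the clamp handle is locked past its dead point (above 0.95) with the pad pressing on the bar (over 2 N); the bar lies flat in the channel with its end within 3 mm (2.5 mm beyond) of the gauged place at stop_face, along the fence within 0.06 rad (value of joint leaf above 1.5 rad and velocity of joint leaf between -0.1 and 0.1 rad/s and y of bar_end in the frame of stop_face between -0.003 and 0.0025 m and x of bar_end in the frame of stop_face between -0.008 and 0.008 m and angle between the y axis of bar_end and the y axis of stop_face, either way round below 0.06 rad and z of bar_end in the frame of stop_face between -0.006 and 0.006 m and value of joint clamp_handle above 0.95 rad and contact force between clamp_pad and anything else above 2 N); the robot touches nothing.
It fails at once if a bystander is displaced by more than 30 mm (distance of any of pliers, cutters, glue_tube, bead_jar, spool, card_stack from where it was at the start of the episode above 0.03 m).
It also fails if it takes over 67 s, if anything falls off the work surface, if the arm or the gripper's body presses on something with over 40 N, if the wrist force passes 120 N, or if a joint passes its speed limit or range.

## Robot

A 6-joint arm with a two-finger parallel gripper is mounted at the origin on the work surface. World frame = base frame: x ahead of the robot, y to its left, z up, the work surface at z = 0. Lengths are in m, angles in degrees, forces in N, time in s.
With the tool pointing down it reaches from about 0.3 to 0.75 m from the base axis. Payload 8.5 kg.
Tool frame: the origin (TCP) lies midway between the tips of the shut fingers; the grasp point (between the pads) lies env.tcp_to_grasp behind it (env.tcp_to_grasp is the distance from the TCP to the grasp point, in m); z points along the fingers, y is the direction in which the jaws open and shut (so a half turn about z gives the same grasp; the last joint's range is limited). The gripper opens to 85 mm and grips with 20 to 120 N. Pads are 22 mm wide; open, the fingers measure 114 mm over their backs; the gripper's body (76 mm by 85 mm) begins 54 mm behind the grasp point. The pads swing forward as they close: fully open they stand 13 mm farther back than shut.
Start: joints at [-82.81, 21.807, 74.336, -0, 83.858, -12.336], TCP at [0.184, -0.518, 0.203] pointing down, gripper open.
Joint ranges: [-178.18, 178.18], [-50.72, 133.34], [12.68, 142.11], [-81.47, 261.47], [9.98, 163.14], [-165.26, 165.26]. Speed limits (degrees/s): [136.94, 136.94, 180, 180, 180, 180].

## Interface

Orientations are given as a 3x3 rotation matrix whose columns are the frame's x, y, z axes.
In Python, from rig import readout, imaging, job, env gives the robot as it stands.
- The arm moves only by the tool move_arm, never from a script. Its argument "motion" is a list of rows, each a list of 3 entries, a list of its own where there are three numbers: the shift along the tool's x, y, z normalised to -1 to 1, where 1 is 0.02 m, then the turn, a rotation vector about the tool's x, y, z normalised to -1 to 1, where 1 is 120 degrees, then the gripper command: -1 is shut, 1 is fully open, values between are in proportion. In form: [[[tx, ty, tz], [rx, ry, rz], claw], ...]. A call has 1 to 12 rows; each row shifts and turns the pose as measured when the row begins, along the tool's axes as they then stand; what a row does not reach is not made up. A row lasts 1/12 s, in which the tool goes at most 41.7 mm and 7.16 degrees, less where a joint would pass 70% of its speed; a pose out of reach is approached as far as the arm can. A call with a number of a shift or a turn outside -1 to 1 is refused whole. A call with a gripper value outside its range is refused whole. The fingers move at their own pace and stop on an object; "squeeze" is the grip in N (left out, the last holds). Time passes only in rows, so rows that do not move let the fingers close. It gives the time, the measured TCP pose, the force and the opening at its end, in the units of the state.
- readout.observe(): the state, without advancing time (a new reading comes with each control period).
- imaging.get_image(name): name is "scene" or "top" or "wrist"; returns a dict with "img" (480x640x3 uint8, blue, green, red), "fov_y" (degrees; the focal length in pixels is half the picture's height over the tangent of half this angle, whatever the lens; pixels are square), "cx", "cy" (the principal point, pixels), "eye" and "orientation" of the camera in the world. Camera axes: x right, y up, looking along -z (the intrinsics and any distortion apply to the point x, -y, -z); pixel columns grow to the right and rows downward; lengths in m; the calibration is good to about 2 mm. A picture is of the moment at which its call begins. There is no depth.
- job.close_job(): hands the job in, once; it reports no verdict.
The state is a dict: "time_s": time; "q": joint angles; "qvel": joint speeds; "joint_efforts": joint torques, N m; "position": TCP position; "tool_rot": TCP orientation; "ft_force": force on the tool from outside, world axes, zero at the start; "wrist_torque": the same for the moment, N m; "grip_width": finger opening in m.
Only numpy, scipy, OpenCV 4.12 (cv2) and the standard library are available. Lean on these libraries where they do the work, as an engineer would, in place of code of your own. Each camera call takes 0.05 s, during which the arm holds its last target.

## Working session

There is one attempt and no reset: what is moved stays moved. The work goes in short steps, Python scripts to look and compute and a tool call to move; the robot and the scene stay as the last step left them, time stands still between calls to the robot, and variables do not carry over. Pictures are saved under pics/ and viewed, and the job is handed in when it is done.

Besides the shell and the picture viewer there is one more tool, called after "Emit:" by a JSON object that holds its "fn" and its "kwargs", one argument or row to a line. move_arm: Moves the arm, as the interface text tells. Its arguments: {"type":"object","properties":{"motion":{"type":"array","items":{"type":"array"}},"squeeze":{"type":"number"}},"required":["motion"]}

```bash
ls; mkdir -p pics; python3 - <<'E'
from rig import readout, imaging, job, env
import cv2
print(readout.observe()); print(env.tcp_to_grasp)
for n in ["scene","top","wrist"]:
    d=imaging.get_image(n); cv2.imwrite(f"pics/{n}0.png",d["img"]); print(n,{k:v for k,v in d.items() if k!="img"})
E
```

```text
pics
{'time_s': 0.0, 'q': array([-8.28093099e+01,  2.18413768e+01,  7.43854084e+01, -2.02457653e-03,
        8.38598411e+01, -1.23353318e+01]), 'qvel': array([-0.07326814, -0.08832524,  0.03829304,  0.03016081, -0.06070103,
       -0.01414888]), 'joint_efforts': array([ 2.56958221e-03, -4.48461628e+01, -2.31273383e+01,  1.28401848e-05,
        4.79355891e-03,  8.12373369e-08]), 'position': array([ 0.18377669, -0.51801797,  0.20190435]), 'tool_rot': array([[ 9.42488550e-01,  3.34238363e-01, -2.24105934e-04],
       [ 3.34238314e-01, -9.42487407e-01,  1.49562603e-03],
       [ 2.88678575e-04, -1.48451520e-03, -9.99998856e-01]]), 'ft_force': array([ 0.42762139,  0.08529549, -0.67219202]), 'wrist_torque': array([ 0.04785312,  0.02150714, -0.00192556]), 'grip_width': 0.0856341691897937}
0.0187
scene {'fov_y': 55.79391928524801, 'cx': 319.2043749565248, 'cy': 233.61020193834202, 'eye': array([0.96083417, 0.21582948, 0.96521399]), 'orientation': array([[-0.34671776, -0.76719692,  0.53962551],
       [ 0.93795374, -0.28692268,  0.19472583],
       [ 0.00543774,  0.57365867,  0.81907641]])}
top {'fov_y': 45.80040785163213, 'cx': 310.39470269910765, 'cy': 232.7360193562357, 'eye': array([0.17946102, 0.04132621, 1.4087062 ]), 'orientation': array([[-0.01111802,  0.98422623, -0.17656479],
       [-0.99979529, -0.00795665,  0.01860284],
       [ 0.01690454,  0.17673547,  0.98411321]])}
wrist {'fov_y': 67.24655145718361, 'cx': 323.0235846154488, 'cy': 242.38886691538548, 'eye': array([ 0.25202077, -0.49282985,  0.37525873]), 'orientation': array([[ 3.34511353e-01,  9.04034427e-01,  2.66127619e-01],
       [-9.42391718e-01,  3.20917957e-01,  9.43902305e-02],
       [-7.31138833e-05, -2.82371068e-01,  9.59305256e-01]])}
```

View pics/scene0.png

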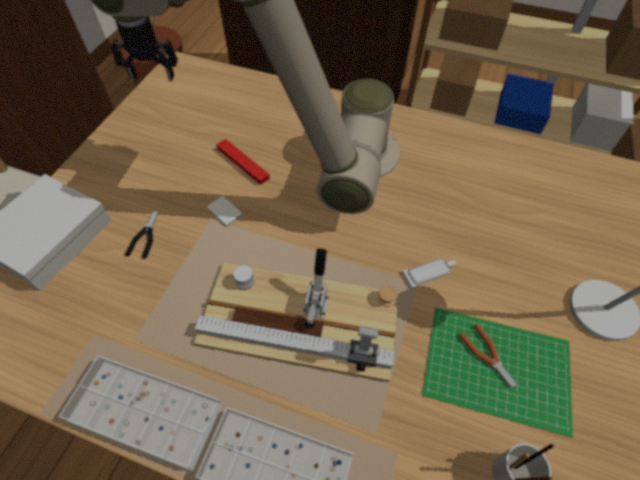

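View pics/top0.png

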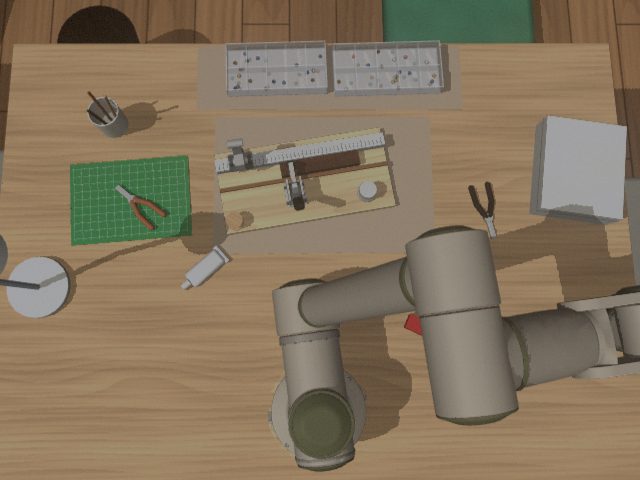

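View pics/wrist0.png

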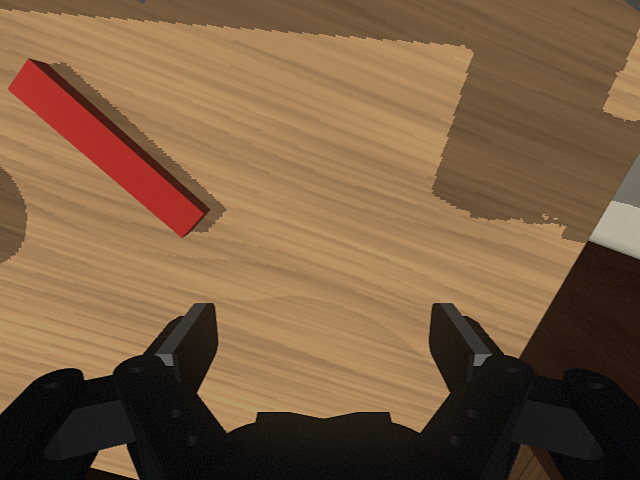

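The jig is at about (305,180) in top, with the stop carriage at (238,155) on its +y end and the clamp at (295,190). I'll zoom both views.

```bash
python3 - <<'E'
import cv2
a=cv2.imread("pics/top0.png")[115:245,205:405]; cv2.imwrite("pics/topz.png",cv2.resize(a,None,fx=4,fy=4,interpolation=cv2.INTER_CUBIC))
a=cv2.imread("pics/scene0.png")[235:385,190:410]; cv2.imwrite("pics/scz.png",cv2.resize(a,None,fx=3.6,fy=3.6,interpolation=cv2.INTER_CUBIC))
E
```

```text
(no output)
```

View pics/topz.png

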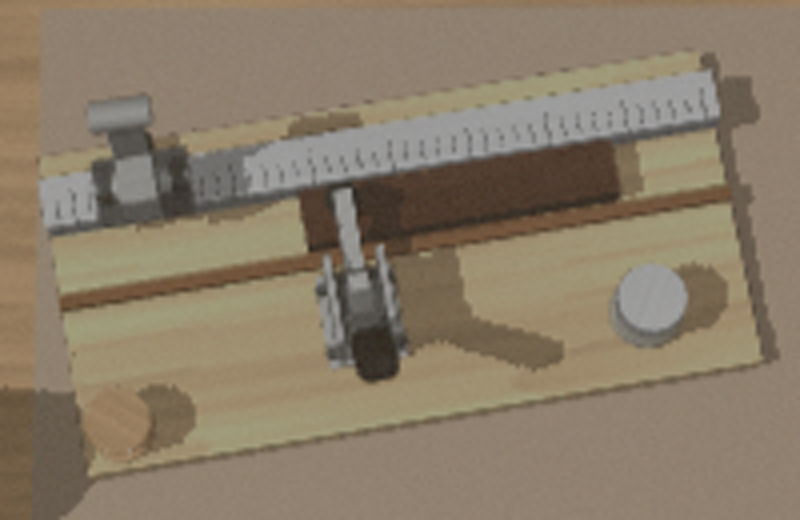

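View pics/scz.png

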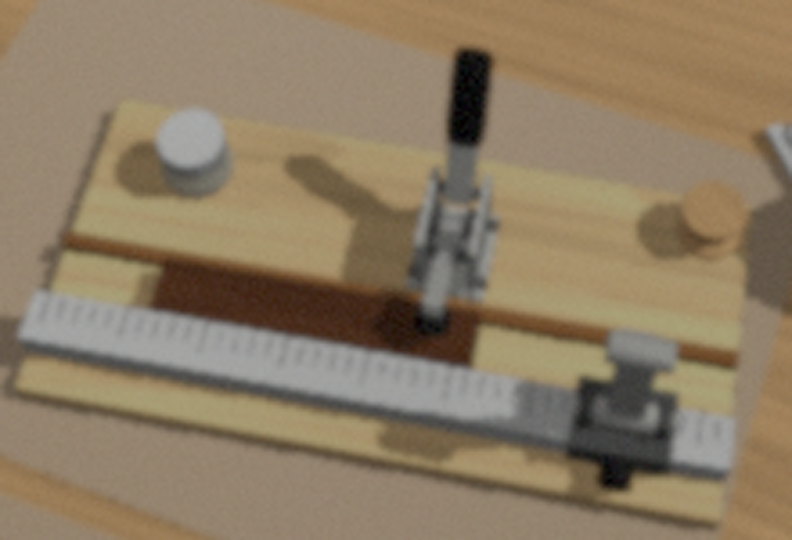

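```bash
cat > h.py <<'E'
import numpy as np, cv2
C={"top":dict(f=240/np.tan(np.radians(45.80040785163213/2)),c=(310.39470269910765,232.7360193562357),eye=np.array([0.17946102,0.04132621,1.4087062]),R=np.array([[-0.01111802,0.98422623,-0.17656479],[-0.99979529,-0.00795665,0.01860284],[0.01690454,0.17673547,0.98411321]])),
"scene":dict(f=240/np.tan(np.radians(55.79391928524801/2)),c=(319.2043749565248,233.61020193834202),eye=np.array([0.96083417,0.21582948,0.96521399]),R=np.array([[-0.34671776,-0.76719692,0.53962551],[0.93795374,-0.28692268,0.19472583],[0.00543774,0.57365867,0.81907641]]))}
def ray(n,u,v):
    c=C[n]; d=c["R"]@np.array([(u-c["c"][0])/c["f"],-(v-c["c"][1])/c["f"],-1]); return c["eye"],d/np.linalg.norm(d)
def onz(n,u,v,z):
    e,d=ray(n,u,v); return e+d*(z-e[2])/d[2]
def tri(p1,p2):
    e,d=ray("top",*p1); f,g=ray("scene",*p2)
    s,t=np.linalg.lstsq(np.array([d,-g]).T,f-e,rcond=None)[0]; a=e+s*d;b=f+t*g
    return (a+b)/2, np.linalg.norm(a-b)
tz=lambda x,y:(x/4-.375+205,y/4-.375+115)
sz=lambda x,y:((x+.5)/3.6-.5+190,(y+.5)/3.6-.5+235)
E
python3 - <<'E'
from h import *
np.set_printoptions(precision=4,suppress=True)
T=[onz("top",*tz(*p),.018) for p in [(40,158),(703,50),(768,362),(92,475)]]
S=[onz("scene",*sz(*p),.018) for p in [(722,522),(15,388),(120,100),(745,275)]]
for a,b in zip(T,S): print(a,b)
for Q in (T,S): print([np.linalg.norm(Q[i]-Q[(i+1)%4]) for i in range(4)], np.mean(Q,0))
P=lambda a,b:print(*tri(tz(*a),sz(*b)))
print("leaf handle");P((119,115),(642,350))
print("grip top");P((376,345),(472,55))
print("pad");P((345,190),(432,322))
print("jar");print(onz("top",*tz(651,296),.06),onz("scene",*sz(191,137),.06))
print("bar rear fr");print(onz("top",*tz(620,200),.04),onz("top",*tz(613,145),.04))
print("bar front near");print(onz("top",*tz(308,250),.04),onz("top",*tz(303,197),.04), onz("scene",*sz(472,366),.018), onz("scene",*sz(478,322),.04))
E
```

```text
[0.634  0.2564 0.018 ] [0.6333 0.2579 0.018 ]
[ 0.7042 -0.1685  0.018 ] [ 0.7042 -0.165   0.018 ]
[ 0.4978 -0.2027  0.018 ] [ 0.4995 -0.1995  0.018 ]
[0.429  0.2204 0.018 ] [0.4772 0.2307 0.018 ]
[np.float64(0.43064030266220893), np.float64(0.20922760196937726), np.float64(0.4286566754914041), np.float64(0.20815183074741878)] [0.5663 0.0264 0.018 ]
[np.float64(0.42886429838739787), np.float64(0.2076557838096238), np.float64(0.43072303097279824), np.float64(0.15852876833941354)] [0.5786 0.031  0.018 ]
leaf handle
[0.6118 0.1891 0.1638] 0.0003399960845398866
grip top
[0.4744 0.0437 0.1693] 0.0006376144758582446
pad
[0.5962 0.0632 0.0668] 0.0026891620773742708
jar
[ 0.5301 -0.125   0.06  ] [ 0.5288 -0.126   0.06  ]
bar rear fr
[ 0.5974 -0.1098  0.04  ] [ 0.6334 -0.1064  0.04  ]
bar front near
[0.5663 0.0855 0.04  ] [0.6005 0.0886 0.04  ] [0.5945 0.0895 0.018 ] [0.5753 0.0862 0.04  ]
```

```bash
cat >> h.py <<'E'
np.set_printoptions(precision=4,suppress=True)
O=np.array([.566,.0275,0]); _y=np.array([-.0702+0,.4240,0]);_y=_y/np.linalg.norm(_y)
J=np.array([[_y[1],_y[0],0],[-_y[0],_y[1],0],[0,0,1]])  # columns x,y,z of jig
toj=lambda p:J.T@(np.asarray(p)-O)
fromj=lambda p:J@np.asarray(p)+O
E
python3 - <<'E'
from h import *
print("yaw",np.degrees(np.arctan2(-_y[0],_y[1])))
P=lambda n,a,b:print(n,*(lambda r:(toj(r[0]),r[1]))(tri(tz(*a),sz(*b))))
P("leaf handle",(119,115),(642,350))
P("leaf handle L",(87,115),(676,355)); P("handle R",(152,112),(608,345))
P("grip top",(376,345),(472,55))
P("pad",(345,190),(432,322))
P("jar",(651,296),(191,137))
P("spool",(117,422),(714,207))
print("fence near top edge T",[toj(onz("top",*tz(*p),.042)) for p in [(715,117),(265,185),(55,230)]])
print("fence far top edge T",[toj(onz("top",*tz(*p),.042)) for p in [(708,72),(300,148),(42,180)]])
print("guide T",[toj(onz("top",*tz(*p),.025)) for p in [(725,190),(60,300)]])
for n,p in dict(rn=(620,200),rf=(613,145),fn=(308,250),ff=(303,197)).items(): print(n,toj(onz("top",*tz(*p),.04)))
for n,p in dict(rn=(165,265),fn=(478,322),ft=(472,366)).items(): print("S",n,toj(onz("scene",*sz(*p),.04)))
print("carriage base", [toj(onz("top",*tz(*p),.054)) for p in [(95,190),(185,190)]],[toj(onz("scene",*sz(*p),.054)) for p in [(585,385),(672,395),(568,450),(668,468)]])
print("clamp bracket", [toj(onz("top",*tz(*p),.07)) for p in [(325,310),(398,300)]],[toj(onz("scene",*sz(*p),.07)) for p in [(420,235),(490,235)]])
E
```

```text
Traceback (most recent call last):
NameError: name '_y' is not defined
```

```bash
python3 - <<'E'
from h import *
print("yaw",np.degrees(np.arctan2(J[1,0],J[0,0])))
P=lambda n,a,b:print(n,*(lambda r:(toj(r[0]),r[1]))(tri(tz(*a),sz(*b))))
P("leaf handle",(119,115),(642,350))
P("leaf handle L",(87,115),(676,355)); P("handle R",(152,112),(608,345))
P("grip top",(376,345),(472,55))
P("pad",(345,190),(432,322))
P("jar",(651,296),(191,137))
P("spool",(117,422),(714,207))
print("fence near top edge T",[toj(onz("top",*tz(*p),.042)) for p in [(715,117),(265,185),(55,230)]])
print("fence far top edge T",[toj(onz("top",*tz(*p),.042)) for p in [(708,72),(300,148),(42,180)]])
print("guide T",[toj(onz("top",*tz(*p),.025)) for p in [(725,190),(60,300)]])
for n,p in dict(rn=(620,200),rf=(613,145),fn=(308,250),ff=(303,197)).items(): print(n,toj(onz("top",*tz(*p),.04)))
for n,p in dict(rn=(165,265),fn=(478,322),ft=(472,366)).items(): print("S",n,toj(onz("scene",*sz(*p),.04)))
print("carriage base", [toj(onz("top",*tz(*p),.054)) for p in [(95,190),(185,190)]],[toj(onz("scene",*sz(*p),.054)) for p in [(585,385),(672,395),(568,450),(668,468)]])
print("clamp bracket", [toj(onz("top",*tz(*p),.07)) for p in [(325,310),(398,300)]],[toj(onz("scene",*sz(*p),.07)) for p in [(420,235),(490,235)]])
E
```

```text
yaw 9.400954247927295
leaf handle [0.0715 0.152  0.1638] 0.0003399960845398866
leaf handle L [0.0729 0.1695 0.1685] 0.0005352014328455952
handle R [0.0711 0.1337 0.1612] 0.0006322782213873426
grip top [-0.0877  0.031   0.1693] 0.0006376144758582446
pad [0.0357 0.0303 0.0668] 0.0026891620773742708
jar [-0.0607 -0.1445  0.062 ] 0.000429266338652895
spool [-0.0805  0.1889  0.0516] 0.0013533486526534036
fence near top edge T [array([ 0.0512, -0.2097,  0.042 ]), array([0.0551, 0.0767, 0.042 ]), array([0.0485, 0.2099, 0.042 ])]
fence far top edge T [array([ 0.0811, -0.2112,  0.042 ]), array([0.0752, 0.0512, 0.042 ]), array([0.0818, 0.2131, 0.042 ])]
guide T [array([ 0.008, -0.21 ,  0.025]), array([0.0084, 0.2151, 0.025 ])]
rn [ 0.0086 -0.1406  0.04  ]
rf [ 0.0446 -0.1431  0.04  ]
fn [0.0097 0.0572 0.04  ]
ff [0.044  0.0546 0.04  ]
S rn [ 0.0187 -0.1411  0.04  ]
S fn [0.0188 0.0564 0.04  ]
S ft [0.0471 0.0581 0.04  ]
carriage base [array([0.0659, 0.1807, 0.054 ]), array([0.0565, 0.126 , 0.054 ])] [array([0.0517, 0.126 , 0.054 ]), array([0.048 , 0.1767, 0.054 ]), array([0.0919, 0.1222, 0.054 ]), array([0.0914, 0.1796, 0.054 ])]
clamp bracket [array([-0.0376,  0.0537,  0.07  ]), array([-0.039,  0.009,  0.07 ])] [array([-0.0171,  0.0134,  0.07  ]), array([-0.0252,  0.0552,  0.07  ])]
```

Jig frame: yaw 9.4°, and the board size checks out. In that frame:
- Bar: y from -0.1415 to 0.057, x about 0.027.
- Stop handle: (0.0715, 0.152, 0.162), which is about 1.66 rad.
- Clamp grip top: (-0.088, 0.031, 0.169).
- Spool: (-0.08, 0.189).

I'll yaw the tool by +10.1° so that tool x is jig x and tool y is -jig y, then move.

Emit:
{"fn": "move_arm", "kwargs": {
  "motion": [
    [[0,0,-1],[0,0,0.0422],1],
    [[0,0,-1],[0,0,0.0422],1],
    [[0.85,-1,-1],[0,0,0],1],
    [[0.85,-1,0],[0,0,0],1],
    [[0.85,-1,0],[0,0,0],1],
    [[0.85,-1,0],[0,0,0],1],
    [[0.85,-1,0],[0,0,0],1],
    [[0.85,-1,0],[0,0,0],1],
    [[0.85,-1,0],[0,0,0],1],
    [[0.85,-1,0],[0,0,0],1],
    [[0.85,-1,0],[0,0,0],1],
    [[0.85,-1,0],[0,0,0],1]
  ],
  "squeeze": 20
}}

```text
time_s: 1.15
position: [0.3233, -0.2869, 0.2622]
tool_rot: [[0.989, 0.146, -0.002], [0.146, -0.989, 0.009], [-0.0, -0.009, -1.0]]
ft_force: [0.2, 0.5, 0.8]
grip_width: 0.0853
```

```bash
cat > st.py <<'E'
from h import *
from rig import readout
s=readout.observe(); p=s["position"]; R=s["tool_rot"]
print("t",s["time_s"],"jig",toj(p),"yawerr",np.degrees(np.arctan2(R[1,0],R[0,0]))-9.4,"zax",R[:,2],"F",J.T@s["ft_force"],"grip",s["grip_width"])
E
python3 st.py
```

```text
t 1.15 jig [-0.2908 -0.2706  0.2622] yawerr -0.9921838117542645 zax [-0.0017  0.0087 -1.    ] F [0.2775 0.4802 0.8294] grip 0.08531323671387661
```

Emit:
{"fn": "move_arm", "kwargs": {
  "motion": [
    [[0.85,-1,0],[0,0,-0.008],1],
    [[0.85,-1,0],[0,0,0],1],
    [[0.85,-1,0],[0,0,0],1],
    [[0.85,-1,0],[0,0,0],1],
    [[0.85,-1,0],[0,0,0],1],
    [[0.85,-1,0],[0,0,0],1],
    [[0.85,-1,0],[0,0,0],1],
    [[0.85,-1,0],[0,0,0],1],
    [[0.85,-1,0],[0,0,0],1],
    [[0.85,-1,0],[0,0,0],1],
    [[0.85,-1,0],[0,0,0],1],
    [[0.85,-1,0],[0,0,0],1]
  ]
}}

```text
time_s: 2.15
position: [0.4904, -0.0007, 0.2632]
tool_rot: [[0.987, 0.163, -0.005], [0.163, -0.987, 0.011], [-0.003, -0.011, -1.0]]
ft_force: [0.0, -0.8, 0.0]
grip_width: 0.0855
```

Emit:
{"fn": "move_arm", "kwargs": {
  "motion": [
    [[0.85,-1,0],[0,0,0],1],
    [[0.85,-1,0],[0,0,0],1],
    [[0.85,-1,0],[0,0,0],1],
    [[0.85,-1,0],[0,0,0],1],
    [[0.85,-1,0],[0,0,0],1],
    [[0.85,-1,0],[0,0,0],1],
    [[0.85,-1,0],[0,0,0],1],
    [[0.8,-0.8,0],[0,0,0],1],
    [[0,0,0],[0,0,0],1]
  ]
}}

```text
time_s: 2.9
position: [0.602, 0.1897, 0.2606]
tool_rot: [[0.986, 0.167, -0.011], [0.168, -0.986, 0.011], [-0.009, -0.013, -1.0]]
ft_force: [0.2, 0.0, 0.3]
grip_width: 0.0854
```

```bash
python3 st.py; python3 - <<'E'
from rig import imaging
import cv2
for n in ["wrist","top"]:
    d=imaging.get_image(n); cv2.imwrite(f"pics/{n}1.png",d["img"])
print({k:v for k,v in imaging.get_image("wrist").items() if k!="img"})
E
```

```text
t 2.9 jig [0.062  0.1541 0.2606] yawerr 0.24976094351690392 zax [-0.0109  0.0112 -0.9999] F [0.2096 0.0076 0.2535] grip 0.08542906673737077
{'fov_y': 67.24655145718361, 'cx': 323.0235846154488, 'cy': 242.38886691538548, 'eye': array([0.67413868, 0.19884889, 0.43372091]), 'orientation': array([[ 0.166291  ,  0.94278753,  0.2889619 ],
       [-0.98601657,  0.16221771,  0.03816711],
       [-0.01089126, -0.29126807,  0.95657948]])}
```

View pics/wrist1.png

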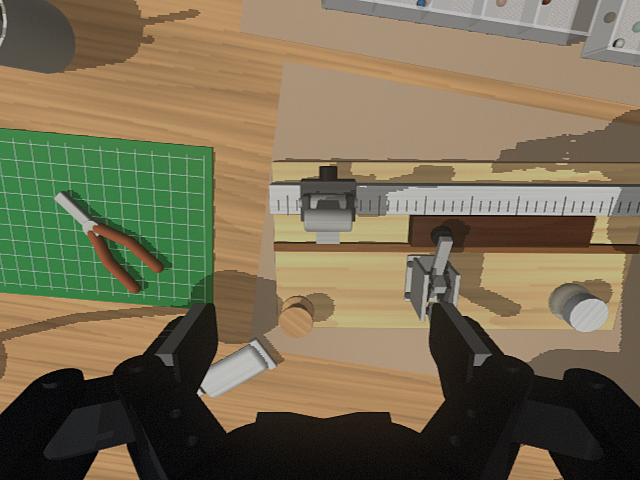

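The wrist view shows the handle at (304..354, 208..230), the carriage at about (328,200), the bar front at column 409 and its rear at 594. I'll cast rays to cross-check.

```bash
cat >> h.py <<'E'
C["wrist"]=dict(f=240/np.tan(np.radians(67.24655145718361/2)),c=(323.0235846154488,242.38886691538548),eye=np.array([0.67413868,0.19884889,0.43372091]),R=np.array([[0.166291,0.94278753,0.2889619],[-0.98601657,0.16221771,0.03816711],[-0.01089126,-0.29126807,0.95657948]]))
E
python3 - <<'E'
from h import *
w=lambda u,v,z:toj(onz("wrist",u,v,z))
print("handle",w(304,219,.162),w(354,219,.162),w(329,207,.17),w(329,230,.155))
print("carriage sides",w(301,185,.054),w(357,185,.054))
print("bar",w(409,216,.04),w(409,245,.04),w(594,216,.04),w(594,246,.04))
print("clamp bracket",w(408,254,.07),w(459,262,.07)); print("pad",w(441,234,.06)); print("spool",w(296,310,.05))
print("board left edge",w(273,165,.018),w(276,325,.018))
E
python3 - <<'E'
import cv2
a=cv2.imread("pics/wrist1.png")[150:340,260:460]; cv2.imwrite("pics/w1z.png",cv2.resize(a,None,fx=3,fy=3,interpolation=cv2.INTER_CUBIC))
E
```

```text
handle [0.0707 0.1688 0.162 ] [0.0709 0.1303 0.162 ] [0.0818 0.1497 0.17  ] [0.0602 0.1494 0.155 ]
carriage sides [0.0819 0.1785 0.054 ] [0.0821 0.1198 0.054 ]
bar [0.0461 0.0597 0.04  ] [0.0123 0.0573 0.04  ] [ 0.0472 -0.1444  0.04  ] [ 0.0124 -0.1521  0.04  ]
clamp bracket [0.0116 0.0648 0.07  ] [0.003  0.0099 0.07  ]
pad [0.0311 0.0288 0.06  ]
spool [-0.0658  0.1868  0.05  ]
board left edge [0.0993 0.2124 0.018 ] [-0.1043  0.2162  0.018 ]
```

View pics/w1z.png

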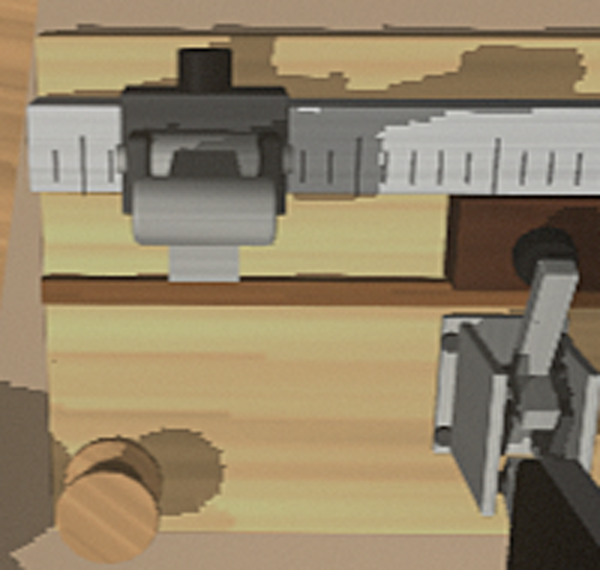

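Emit:
{"fn": "move_arm", "kwargs": {
  "motion": [
    [[0.4,0.16,0],[-0.0062,0.0042,0.002],1],
    [[0,0,1],[0,0,0],1],
    [[0,0,1],[0,0,0],1],
    [[0,0,1],[0,0,0],1],
    [[0,0,1],[0,0,0],1],
    [[0,0,1],[0,0,0],1],
    [[0,0,0.5],[0,0,0],1],
    [[0,0,0],[0,0,0],1]
  ]
}}

```text
time_s: 3.72
position: [0.6119, 0.1749, 0.1516]
tool_rot: [[0.989, 0.15, 0.012], [0.15, -0.989, -0.007], [0.011, 0.009, -1.0]]
ft_force: [-0.6, -0.6, 0.1]
grip_width: 0.0853
```

```bash
python3 st.py; python3 - <<'E'
from rig import imaging
import cv2
d=imaging.get_image("wrist"); cv2.imwrite(f"pics/w2.png",d["img"])
E
```

```text
t 3.7167 jig [0.0694 0.1379 0.1516] yawerr -0.755181105976737 zax [ 0.012  -0.0068 -0.9999] F [-0.6615 -0.4786  0.0803] grip 0.08529750367857909
```

View pics/w2.png

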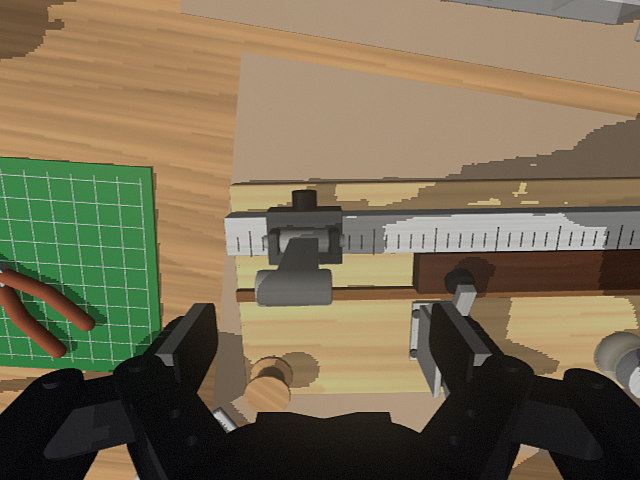

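Emit:
{"fn": "move_arm", "kwargs": {
  "motion": [
    [[0,-0.65,0],[0.003,-0.0037,-0.0045],1],
    [[0,0,0],[0,0,0],1],
    [[0,0,0],[0,0,0],1]
  ]
}}

```text
time_s: 4.02
position: [0.6115, 0.1878, 0.1557]
tool_rot: [[0.987, 0.159, 0.008], [0.159, -0.987, -0.001], [0.008, 0.003, -1.0]]
ft_force: [-0.7, 0.2, 0.5]
grip_width: 0.0854
```

```bash
python3 st.py; python3 - <<'E'
from rig import imaging
import cv2
d=imaging.get_image("wrist"); cv2.imwrite(f"pics/w3.png",d["img"])
E
```

```text
t 4.0167 jig [0.071  0.1507 0.1557] yawerr -0.27314649720585393 zax [ 0.0085 -0.0012 -1.    ] F [-0.6479  0.2923  0.5392] grip 0.08537994950892919
```

View pics/w3.png

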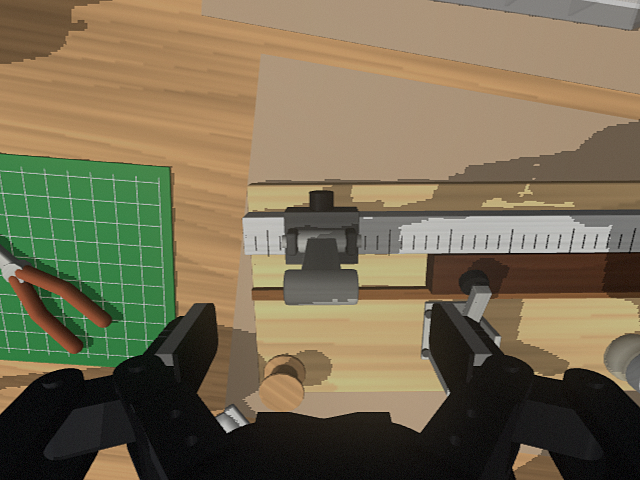

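```bash
python3 - <<'E'
from h import *
from rig import imaging,readout
d=imaging.get_image("wrist");s=readout.observe()
f=240/np.tan(np.radians(d["fov_y"]/2))
def pr(p):
    q=d["orientation"].T@(p-d["eye"]); return d["cx"]+f*q[0]/-q[2], d["cy"]-f*q[1]/-q[2]
p=s["position"];R=s["tool_rot"]
print(toj(p)); print("tcp",pr(p)); print("grasp",pr(p-.0187*R[:,2])); print("handle exp",pr(fromj([.0708,.151,.162])))
for z in (.15,.155,.16,.165): 
  c=C["wrist"]; c["eye"]=d["eye"];c["R"]=d["orientation"]
  print(z,toj(onz("wrist",321,287,z)))
E
```

```text
[0.0709 0.1508 0.1556]
tcp (np.float64(325.4621862149833), np.float64(282.43938122602117))
grasp (np.float64(325.76013788934796), np.float64(297.95488376800836))
handle exp (np.float64(325.1212918924387), np.float64(287.57026459622625))
0.15 [0.066  0.1531 0.15  ]
0.155 [0.0682 0.1531 0.155 ]
0.16 [0.0703 0.1531 0.16  ]
0.165 [0.0724 0.153  0.165 ]
```

Emit:
{"fn": "move_arm", "kwargs": {
  "motion": [
    [[0,-0.08,0.25],[0,-0.003,-0.002],1],
    [[0,0,0],[0,0,0],-1],
    [[0,0,0],[0,0,0],-1],
    [[0,0,0],[0,0,0],-1],
    [[0,0,0],[0,0,0],-1],
    [[0,0,0],[0,0,0],-1]
  ],
  "squeeze": 25
}}

```text
time_s: 4.62
position: [0.6114, 0.1895, 0.1509]
tool_rot: [[0.987, 0.163, 0.003], [0.163, -0.987, -0.002], [0.003, 0.003, -1.0]]
ft_force: [-0.4, 0.2, -0.2]
grip_width: 0.0254
```

```bash
python3 st.py; python3 - <<'E'
from rig import imaging
import cv2
d=imaging.get_image("wrist"); cv2.imwrite(f"pics/w4.png",d["img"])
E
```

```text
t 4.6167 jig [0.0712 0.1524 0.1509] yawerr -0.0012037757731437893 zax [ 0.0031 -0.0023 -1.    ] F [-0.3144  0.2579 -0.2008] grip 0.02544988430339277
```

View pics/w4.png

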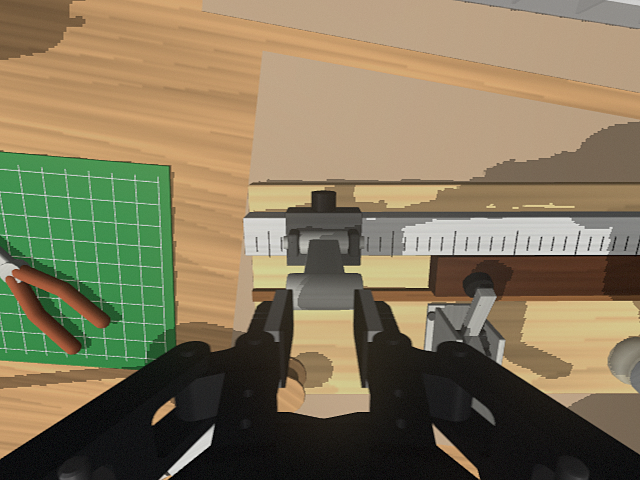

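```bash
python3 st.py; python3 - <<'E'
from rig import imaging
import cv2
d=imaging.get_image("scene"); a=d["img"][230:390,270:430]; cv2.imwrite(f"pics/s4.png",cv2.resize(a,None,fx=3.7,fy=3.7,interpolation=cv2.INTER_CUBIC))
E
python3 st.py
```

```text
t 4.6667 jig [0.0712 0.1524 0.1509] yawerr 0.0011285551408644068 zax [ 0.0031 -0.0023 -1.    ] F [-0.0254 -0.0895 -0.1426] grip 0.017164894929771562
t 4.7167 jig [0.0712 0.1524 0.1509] yawerr 0.0020589796819230344 zax [ 0.0031 -0.0023 -1.    ] F [-0.7378  1.0086  0.6323] grip 0.009866889423520821
```

View pics/s4.png

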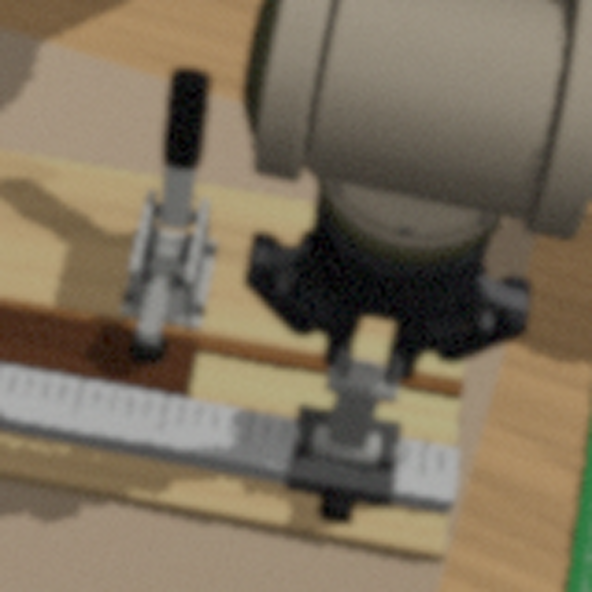

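```bash
python3 - <<'E'
from rig import imaging
import cv2
d=imaging.get_image("wrist"); cv2.imwrite(f"pics/w5.png",d["img"])
for k in range(6): d=imaging.get_image("wrist")
cv2.imwrite(f"pics/w6.png",d["img"][200:440,200:460].repeat(2,0).repeat(2,1))
E
python3 st.py
```

```text
t 5.0667 jig [0.0712 0.1525 0.1509] yawerr 0.004269175254894009 zax [ 0.003  -0.0023 -1.    ] F [-0.1313  0.3746  0.5646] grip 0.00011367180165988335
```

View pics/w6.png

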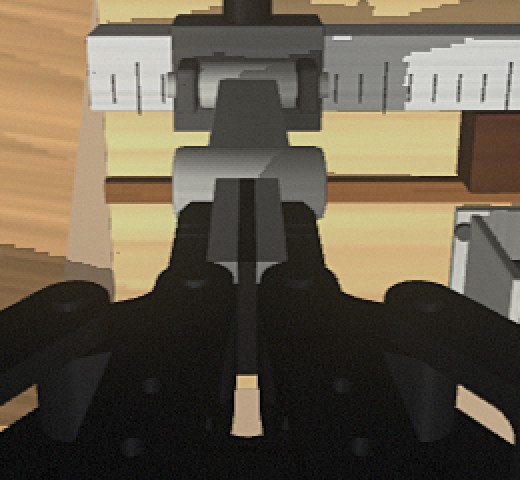

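Emit:
{"fn": "move_arm", "kwargs": {
  "motion": [
    [[0,0,0],[0,0,0],0.5],
    [[0,0,0],[0,0,0],0.5],
    [[0,0,0],[0,0,0],0.5],
    [[0,0,0],[0,0,0],0.5],
    [[0,0,0],[0,0,0],0.5],
    [[0,0,0],[0,0,0],0.5],
    [[0,0,0],[0,0,0],0.5],
    [[0,0,0],[0,0,0],0.5],
    [[0,0,0.75],[0,0,0],0.5],
    [[0,0,0.75],[0,0,0],0.5],
    [[0,0,0],[0,0,0],0.5]
  ]
}}

```text
time_s: 5.98
position: [0.612, 0.1896, 0.1211]
tool_rot: [[0.987, 0.163, 0.006], [0.163, -0.987, -0.002], [0.005, 0.003, -1.0]]
ft_force: [0.4, 0.5, -0.4]
grip_width: 0.0638
```

```bash
python3 st.py; python3 - <<'E'
from rig import imaging
import cv2
d=imaging.get_image("wrist"); cv2.imwrite(f"pics/w7.png",d["img"])
d=imaging.get_image("scene"); a=d["img"][230:390,270:430]; cv2.imwrite(f"pics/s7.png",cv2.resize(a,None,fx=3.7,fy=3.7,interpolation=cv2.INTER_CUBIC))
E
```

```text
t 5.9833 jig [0.0719 0.1524 0.1211] yawerr 0.007230765203827261 zax [ 0.0057 -0.002  -1.    ] F [ 0.4549  0.4136 -0.428 ] grip 0.0637748031012961
```

View pics/w7.png

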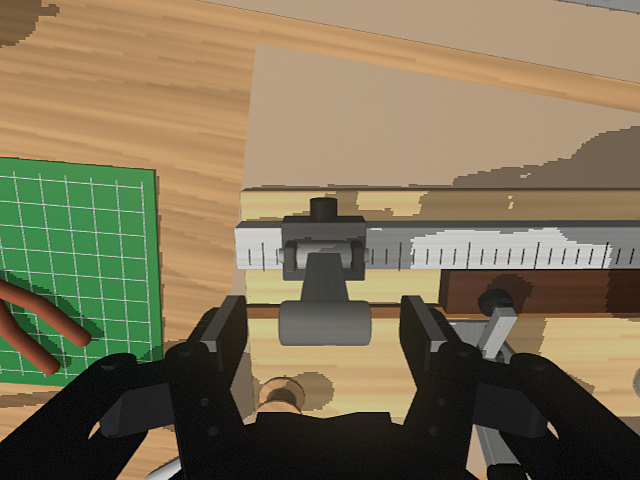

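View pics/s7.png

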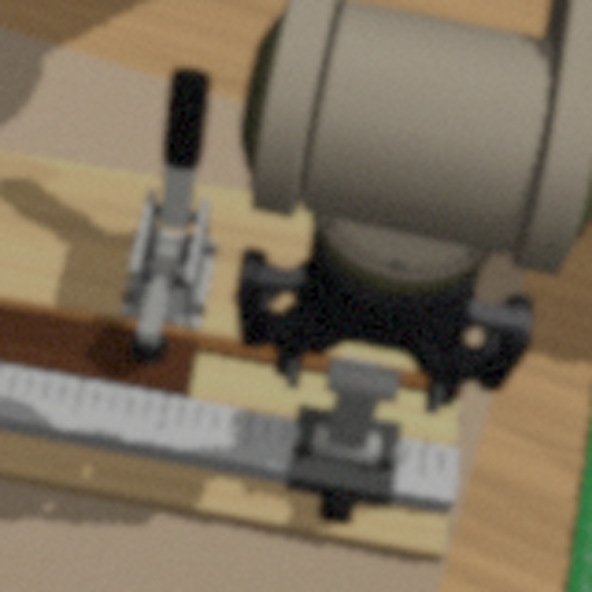

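The fingertips really sit about 30 mm short of the reported TCP: the image gap scale matches the handle depth at this height. I'll descend 6 mm more and close.

Emit:
{"fn": "move_arm", "kwargs": {
  "motion": [
    [[0,0,0.3],[0,0,0],0.5],
    [[0,0,0],[0,0,0],-1],
    [[0,0,0],[0,0,0],-1],
    [[0,0,0],[0,0,0],-1],
    [[0,0,0],[0,0,0],-1],
    [[0,0,0],[0,0,0],-1],
    [[0,0,0],[0,0,0],-1]
  ],
  "squeeze": 25
}}

```text
time_s: 6.67
position: [0.6142, 0.1894, 0.1197]
tool_rot: [[0.987, 0.163, 0.013], [0.163, -0.987, -0.002], [0.012, 0.004, -1.0]]
ft_force: [-0.1, 0.1, -2.3]
grip_width: 0.0349
```

```bash
python3 st.py; python3 - <<'E'
from rig import imaging
import cv2
d=imaging.get_image("wrist"); cv2.imwrite(f"pics/w8.png",d["img"])
E
python3 st.py
```

```text
t 6.6667 jig [0.074  0.1518 0.1197] yawerr -0.007088723667168395 zax [ 0.0129 -0.0017 -0.9999] F [-0.0612  0.0798 -2.335 ] grip 0.03487426544501128
t 6.7167 jig [0.074  0.1518 0.1197] yawerr -0.0077002466551086 zax [ 0.0129 -0.0017 -0.9999] F [ 0.3675 -0.8717 -2.3772] grip 0.0353091066320527
```

View pics/w8.png

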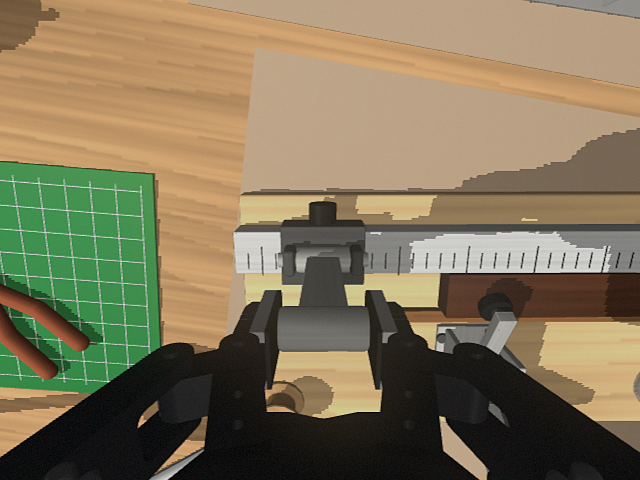

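```bash
cat > wp.py <<'E'
from h import *
from rig import imaging,readout
import sys
d=imaging.get_image("wrist"); C["wrist"].update(eye=d["eye"],R=d["orientation"])
w=lambda u,v,z:toj(onz("wrist",u,v,z))
E
python3 - <<'E'
from wp import *
print(w(283,257,.054),w(367,257,.054)); print("handle",w(324,328,.162)); print("block end/leaf",w(322,258,.058))
print("bar front",w(439,276,.04),w(439,305,.04))
E
```

```text
[0.0665 0.1805 0.054 ] [0.0664 0.1219 0.054 ]
handle [0.0712 0.1527 0.162 ]
block end/leaf [0.067  0.1533 0.058 ]
bar front [0.0467 0.0654 0.04  ] [0.0229 0.0633 0.04  ]
```

Emit:
{"fn": "move_arm", "kwargs": {
  "motion": [
    [[-0.625,0,0],[0,-0.003,0],-1],
    [[-0.62,0,0.08],[0,-0.002,0],-1],
    [[-0.61,0,0.15],[0,0,0],-1],
    [[-0.585,0,0.22],[0,0,0],-1],
    [[-0.555,0,0.285],[0,0,0],-1],
    [[-0.52,0,0.345],[0,0,0],-1],
    [[-0.475,0,0.405],[0,0,0],-1],
    [[-0.425,0,0.455],[0,0,0],-1],
    [[-0.37,0,0.5],[0,0,0],-1]
  ]
}}

```text
time_s: 7.52
position: [0.5278, 0.1749, 0.082]
tool_rot: [[0.986, 0.164, 0.039], [0.164, -0.987, 0.001], [0.039, 0.005, -0.999]]
ft_force: [-7.2, -2.7, 10.6]
grip_width: 0.0354
```

```bash
python3 st.py; python3 - <<'E'
from rig import imaging
import cv2
d=imaging.get_image("wrist"); cv2.imwrite(f"pics/w9.png",d["img"])
E
python3 st.py
```

```text
t 7.5167 jig [-0.0136  0.1517  0.082 ] yawerr 0.025800464007460278 zax [ 0.039   0.0011 -0.9992] F [-7.5637 -1.4612 10.5638] grip 0.03539368035519242
t 7.5667 jig [-0.0155  0.1517  0.0801] yawerr 0.03428065914727085 zax [ 0.0356  0.0005 -0.9994] F [-5.5454 -2.0146  6.1035] grip 0.035405138792143985
```

View pics/w9.png

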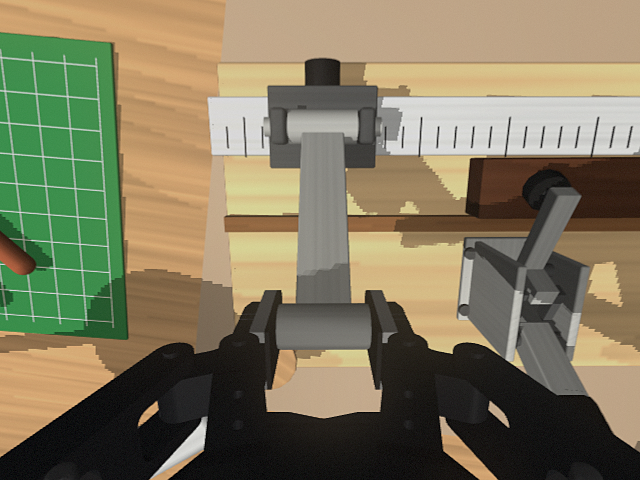

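Emit:
{"fn": "move_arm", "kwargs": {
  "motion": [
    [[-0.37,0,0.45],[0,-0.004,0],-1],
    [[-0.31,0,0.54],[0,-0.004,0],-1],
    [[-0.245,0,0.575],[0,-0.003,0],-1],
    [[-0.18,0,0.6],[0,0,0],-1],
    [[-0.11,0,0.615],[0,0,0],-1],
    [[0,0,0],[0,0,0],-1]
  ]
}}

```text
time_s: 8.07
position: [0.501, 0.1703, 0.0269]
tool_rot: [[0.986, 0.165, 0.016], [0.165, -0.986, -0.004], [0.015, 0.006, -1.0]]
ft_force: [1.6, -0.8, 0.6]
grip_width: 0.0355
```

```bash
python3 st.py; python3 - <<'E'
from rig import imaging
import cv2
d=imaging.get_image("wrist"); cv2.imwrite(f"pics/w10.png",d["img"])
d=imaging.get_image("scene"); a=d["img"][230:390,270:430]; cv2.imwrite(f"pics/s10.png",cv2.resize(a,None,fx=3.7,fy=3.7,interpolation=cv2.INTER_CUBIC))
E
python3 st.py
```

```text
t 8.0667 jig [-0.0408  0.1515  0.0269] yawerr 0.07886233635250406 zax [ 0.0163 -0.0038 -0.9999] F [ 1.4497 -1.0576  0.564 ] grip 0.035467113439206305
t 8.1667 jig [-0.0405  0.1515  0.0282] yawerr 0.08109053415125977 zax [ 0.0163 -0.0039 -0.9999] F [-1.5819 -2.2174 -0.0943] grip 0.03529500311382779
```

View pics/w10.png

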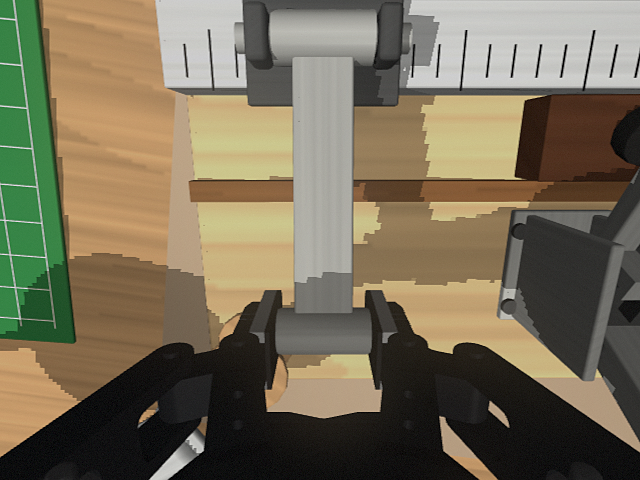

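View pics/s10.png

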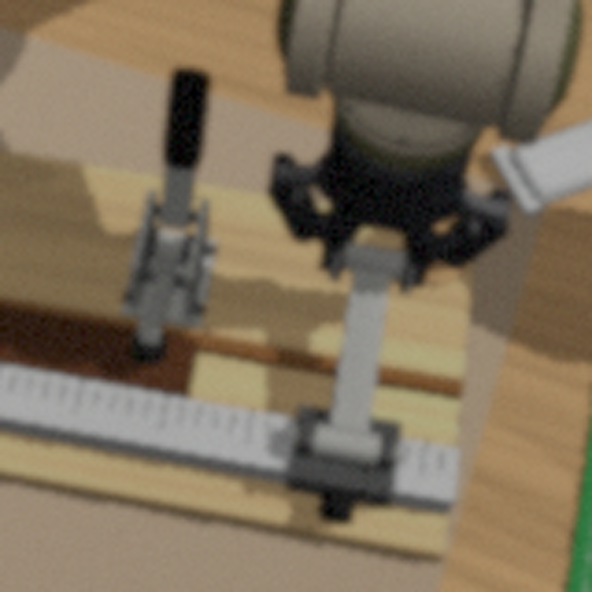

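```bash
python3 - <<'E'
from wp import *
print(w(245,310,.05), w(289,370,.05),w(254,360,.05)); 
print("tip edges", w(275,290,.06), w(266,290,.06),w(366,290,.06))
E
```

```text
[-0.0454  0.1888  0.05  ] [-0.0774  0.1693  0.05  ] [-0.0718  0.186   0.05  ]
tip edges [-0.0312  0.1733  0.06  ] [-0.0312  0.1771  0.06  ] [-0.0313  0.1346  0.06  ]
```

```bash
python3 - <<'E'
import cv2
a=cv2.imread("pics/w10.png")[270:430,180:340]; cv2.imwrite("pics/w10z.png",cv2.resize(a,None,fx=3.7,fy=3.7,interpolation=cv2.INTER_CUBIC))
E
```

```text
(no output)
```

View pics/w10z.png

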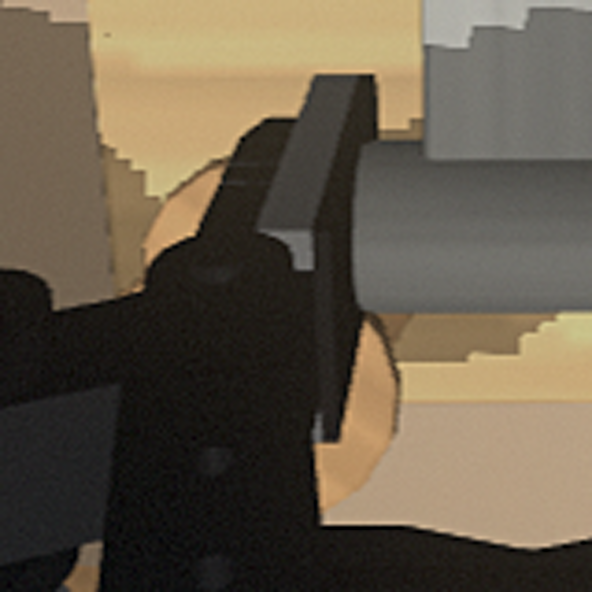

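Emit:
{"fn": "move_arm", "kwargs": {
  "motion": [
    [[0,0,0],[0,0,0],0.2],
    [[0,0,0],[0,0,0],0.2],
    [[0,0,0],[0,0,0],0.2],
    [[0,0,0],[0,0,0],0.2]
  ]
}}

```text
time_s: 8.55
position: [0.503, 0.1709, 0.0304]
tool_rot: [[0.986, 0.165, 0.02], [0.165, -0.986, -0.003], [0.02, 0.006, -1.0]]
ft_force: [-0.8, 0.2, 0.1]
grip_width: 0.0512
```

```bash
python3 st.py; python3 - <<'E'
from rig import imaging
import cv2
d=imaging.get_image("wrist"); cv2.imwrite(f"pics/w11.png",d["img"])
E
```

```text
t 8.55 jig [-0.0388  0.1518  0.0304] yawerr 0.09269561479820254 zax [ 0.0203 -0.003  -0.9998] F [-0.7906  0.3429  0.147 ] grip 0.05117786035277423
```

View pics/w11.png

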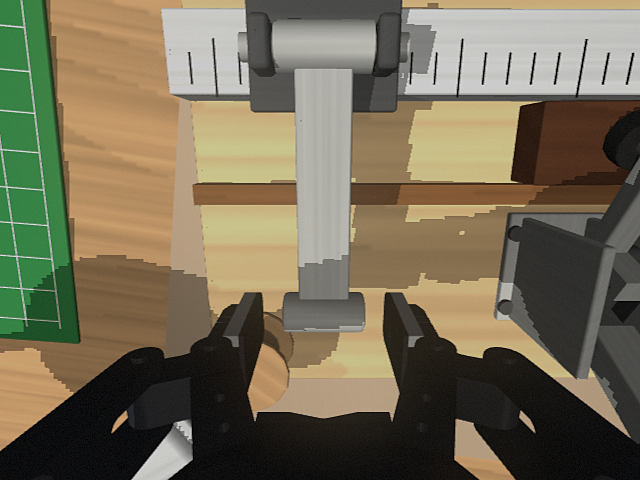

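```bash
python3 - <<'E'
from wp import *
for z in (.054,.058,.064): print(w(283,314,z),w(364,314,z), np.linalg.norm(w(283,314,z)-w(364,314,z)))
print("hinge",w(323,48,.054), "bar front", w(516,100,.04),w(512,180,.04))
print("leaf edge at y", w(297,250,.058),w(350,250,.058))
E
```

```text
[-0.0449  0.1714  0.054 ] [-0.0449  0.1342  0.054 ] 0.03716437888058984
[-0.0429  0.1709  0.058 ] [-0.0429  0.1347  0.058 ] 0.03618033336881364
[-0.0399  0.1702  0.064 ] [-0.0399  0.1355  0.064 ] 0.034704265101149406
hinge [0.0654 0.1532 0.054 ] bar front [0.0487 0.0702 0.04  ] [0.0147 0.0671 0.04  ]
leaf edge at y [-0.0131  0.1642  0.058 ] [-0.0131  0.1416  0.058 ]
```

```bash
python3 - <<'E'
from wp import *
s=readout.observe();R=s["tool_rot"];p=s["position"]
f=C["wrist"]["f"]
def pr(P):
    q=d["orientation"].T@(P-d["eye"]); return np.round([d["cx"]+f*q[0]/-q[2], d["cy"]-f*q[1]/-q[2],-q[2]],3)
for h in (0,.02,.025,.03,.035,.04,.045): print(h,pr(p+R@[.011,0,-h]),pr(p+R@[-.011,0,-h]),pr(p+R@[.011,.0256,-h]),)
E
```

```text
0 [325.198 262.541   0.184] [325.115 301.981   0.19 ] [375.467 262.537   0.184]
0.02 [325.496 277.263   0.165] [325.393 320.599   0.171] [381.625 277.256   0.165]
0.025 [325.581 281.496   0.16 ] [325.473 325.926   0.166] [383.395 281.488   0.16 ]
0.03 [325.672 285.991   0.155] [325.557 331.57    0.161] [385.275 285.982   0.155]
0.035 [325.769 290.773   0.15 ] [325.647 337.56    0.156] [387.275 290.763   0.15 ]
0.04 [325.872 295.871   0.145] [325.742 343.93    0.152] [389.407 295.859   0.145]
0.045 [325.983 301.317   0.141] [325.843 350.715   0.147] [391.685 301.303   0.141]
```

Emit:
{"fn": "move_arm", "kwargs": {
  "motion": [
    [[0,0,-1],[0,-0.003,0],0.2],
    [[0,0,-1],[0,-0.003,0],0.2],
    [[0.3,0,-1],[0,-0.003,0],0.2],
    [[0.6,0.3,-1],[0,0,0],-1],
    [[0.6,1,-1],[0,0,0],-1],
    [[0.6,1,-0.5],[0,0,0],-1],
    [[0.6,1,0],[0,0,0],-1],
    [[0.5,1,0],[0,0,0],-1],
    [[0.1,1,0],[0,0,0],-1],
    [[0,1,0],[0,0,0],-1],
    [[0,1,0],[0,0,0],-1],
    [[0,1,0],[0,0,0],-1]
  ]
}}

```text
time_s: 9.7
position: [0.597, 0.0157, 0.1466]
tool_rot: [[0.985, 0.171, -0.002], [0.171, -0.985, -0.006], [-0.003, 0.006, -1.0]]
ft_force: [0.1, -0.3, 0.6]
grip_width: -0.0
```

Emit:
{"fn": "move_arm", "kwargs": {
  "motion": [
    [[0,1,0],[0,0,0],-1],
    [[0,1,0],[0,0,0],-1],
    [[0,1,0],[0,0,0],-1],
    [[0,1,0],[0,0,0],-1],
    [[0,1,0],[0,0,0],-1],
    [[0,1,0],[0,0,0],-1],
    [[0,1,0],[0,0,0],-1],
    [[0,0.8,0],[0,0,0],-1],
    [[0,0,0],[0,0,0],-1]
  ]
}}

```text
time_s: 10.45
position: [0.624, -0.1494, 0.1462]
tool_rot: [[0.986, 0.168, -0.004], [0.168, -0.986, -0.006], [-0.005, 0.005, -1.0]]
ft_force: [-0.0, 0.2, -1.2]
grip_width: 0.0001
```

```bash
python3 st.py; python3 - <<'E'
from rig import imaging
import cv2
d=imaging.get_image("wrist"); cv2.imwrite(f"pics/w12.png",d["img"])
E
```

```text
t 10.45 jig [ 0.0284 -0.184   0.1462] yawerr 0.2878653562200313 zax [-0.0037 -0.0061 -1.    ] F [-0.0116  0.1587 -1.1765] grip 8.570850551871132e-05
```

View pics/w12.png

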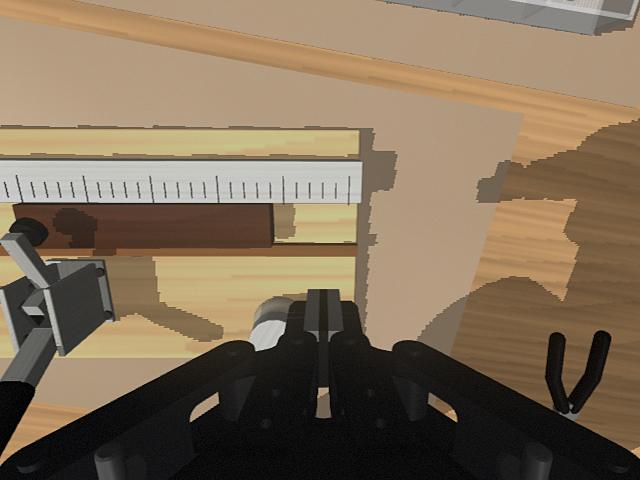

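```bash
python3 - <<'E'
from wp import *
print("rear",w(272,205,.04),w(274,240,.04),"board edge", w(360,150,.018),w(357,240,.018),"fence edge near",w(300,204,.042),"guide",w(310,246,.025))
E
```

```text
rear [ 0.0485 -0.1421  0.04  ] [ 0.0199 -0.1427  0.04  ] board edge [ 0.0897 -0.2118  0.018 ] [ 0.0138 -0.2119  0.018 ] fence edge near [ 0.0497 -0.1641  0.042 ] guide [ 0.0103 -0.1712  0.025 ]
```

Emit:
{"fn": "move_arm", "kwargs": {
  "motion": [
    [[0,0,1],[0,0,0.002],-1],
    [[0,0,1],[0,0,0],-1],
    [[0,0,1],[0,0,0],-1],
    [[0,0,1],[0,0,0],-1],
    [[0,0,1],[0,0,0],-1],
    [[0,0,1],[0,0,0],-1],
    [[0,0,0.3],[0,0,0],-1],
    [[0,0,0],[0,0,0],-1]
  ]
}}

```text
time_s: 11.22
position: [0.6239, -0.1373, 0.0183]
tool_rot: [[0.985, 0.175, -0.0], [0.175, -0.985, -0.004], [-0.001, 0.004, -1.0]]
ft_force: [-0.6, -0.5, -0.6]
grip_width: 0.0
```

```bash
python3 st.py; python3 - <<'E'
from rig import imaging
import cv2
d=imaging.get_image("wrist"); cv2.imwrite(f"pics/w13.png",d["img"])
E
```

```text
t 11.2167 jig [ 0.0302 -0.172   0.0183] yawerr 0.6593498985382293 zax [-0.0003 -0.0043 -1.    ] F [-0.6799 -0.3922 -0.5952] grip 3.473804569528389e-05
```

View pics/w13.png

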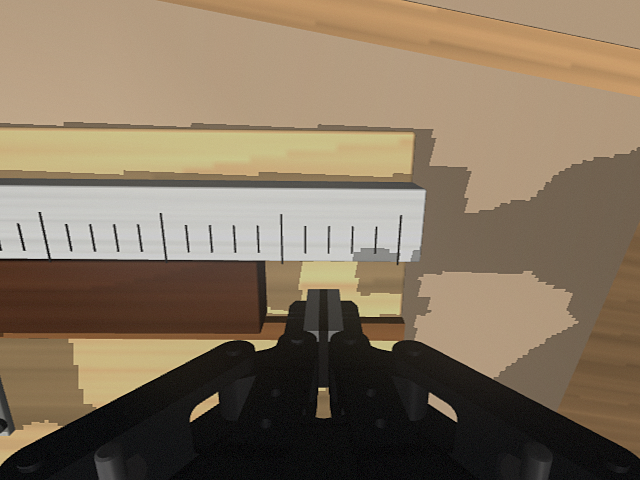

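Emit:
{"fn": "move_arm", "kwargs": {
  "motion": [
    [[-0.12,0.25,0],[0,0,0.005],-1],
    [[0,0,0.4],[0,0,0],-1],
    [[0,0,0.4],[0,0,0],-1],
    [[0,0,0.2],[0,0,0],-1],
    [[0,0,0],[0,0,0],-1]
  ]
}}

```text
time_s: 11.68
position: [0.6247, -0.1434, 0.0019]
tool_rot: [[0.986, 0.164, 0.007], [0.164, -0.986, -0.007], [0.006, 0.009, -1.0]]
ft_force: [-0.1, 0.9, -0.5]
grip_width: -0.0002
```

```bash
python3 st.py; python3 - <<'E'
from rig import imaging
import cv2
d=imaging.get_image("wrist"); cv2.imwrite(f"pics/w14.png",d["img"])
E
```

```text
t 11.6833 jig [ 0.03   -0.1782  0.0019] yawerr 0.046429203652053275 zax [ 0.0074 -0.0074 -0.9999] F [ 0.0834  0.8857 -0.5261] grip -0.00021538321212451837
```

View pics/w14.png

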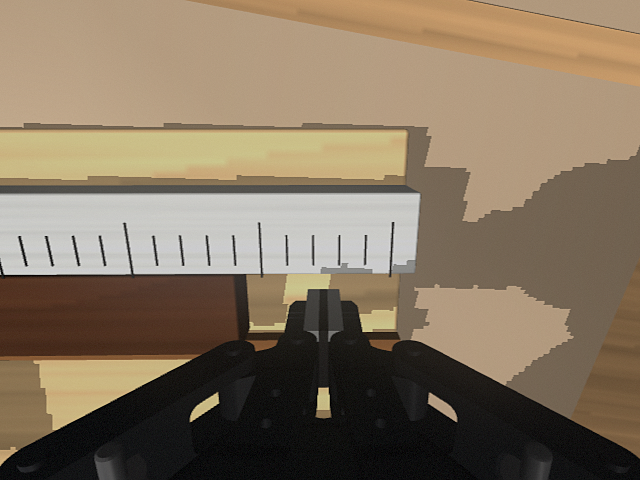

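Emit:
{"fn": "move_arm", "kwargs": {
  "motion": [
    [[-0.12,0,0.25],[0.002,-0.002,0],-1],
    [[0,0,0.2],[0,0,0],-1],
    [[0,-0.4,0],[0,0,0],-1],
    [[0,-0.4,0],[0,0,0],-1],
    [[0,-0.4,0],[0,0,0],-1],
    [[0,-0.4,0],[0,0,0],-1],
    [[0,-0.4,0],[0,0,0],-1],
    [[0,-0.4,0],[0,0,0],-1]
  ]
}}

```text
time_s: 12.4
position: [0.614, -0.0931, -0.0074]
tool_rot: [[0.987, 0.163, 0.004], [0.163, -0.987, -0.005], [0.003, 0.005, -1.0]]
ft_force: [-0.3, -0.2, -0.5]
grip_width: 0.0001
```

```bash
python3 st.py; python3 - <<'E'
from rig import imaging
import cv2
d=imaging.get_image("wrist"); cv2.imwrite(f"pics/w15.png",d["img"])
E
```

```text
t 12.4 jig [ 0.0277 -0.1268 -0.0074] yawerr -0.016172334368377506 zax [ 0.0036 -0.0046 -1.    ] F [-0.3174 -0.1189 -0.5015] grip 0.0001355426644972581
```

View pics/w15.png

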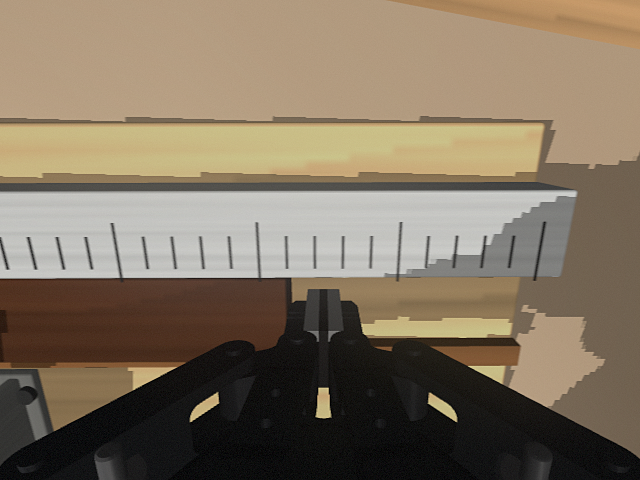

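```bash
python3 - <<'E'
from wp import *
print("rear",w(287,282,.04),w(291,282,.018))
E
```

```text
rear [ 0.0475 -0.1102  0.04  ] [ 0.0383 -0.1097  0.018 ]
```

Emit:
{"fn": "move_arm", "kwargs": {
  "motion": [
    [[0,-0.4,0],[0,0,0],-1],
    [[0,-0.4,0],[0,0,0],-1],
    [[0,-0.4,0],[0,0,0],-1],
    [[0,-0.4,0],[0,0,0],-1],
    [[0,-0.3,0],[0,0,0],-1],
    [[0,0,0],[0,0,0],-1]
  ]
}}

```text
time_s: 13.0
position: [0.6073, -0.0514, -0.0072]
tool_rot: [[0.986, 0.164, 0.004], [0.164, -0.986, -0.005], [0.003, 0.006, -1.0]]
ft_force: [-0.8, -1.4, 0.4]
grip_width: 0.0002
```

```bash
python3 st.py; python3 - <<'E'
from rig import imaging
import cv2
d=imaging.get_image("wrist"); cv2.imwrite(f"pics/w16.png",d["img"])
d=imaging.get_image("scene"); a=d["img"][230:390,230:430]; cv2.imwrite(f"pics/s16.png",cv2.resize(a,None,fx=3.7,fy=3.7,interpolation=cv2.INTER_CUBIC))
E
```

```text
t 13.0 jig [ 0.0279 -0.0846 -0.0072] yawerr 0.05282131328202766 zax [ 0.0043 -0.0049 -1.    ] F [-0.9786 -1.2905  0.379 ] grip 0.0001841704866427106
```

View pics/w16.png

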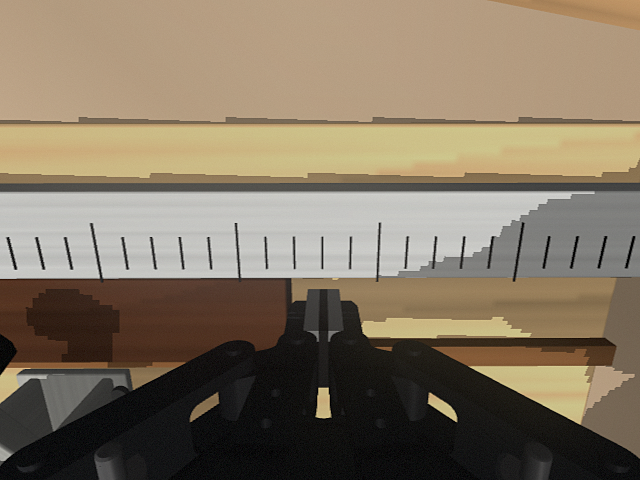

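View pics/s16.png

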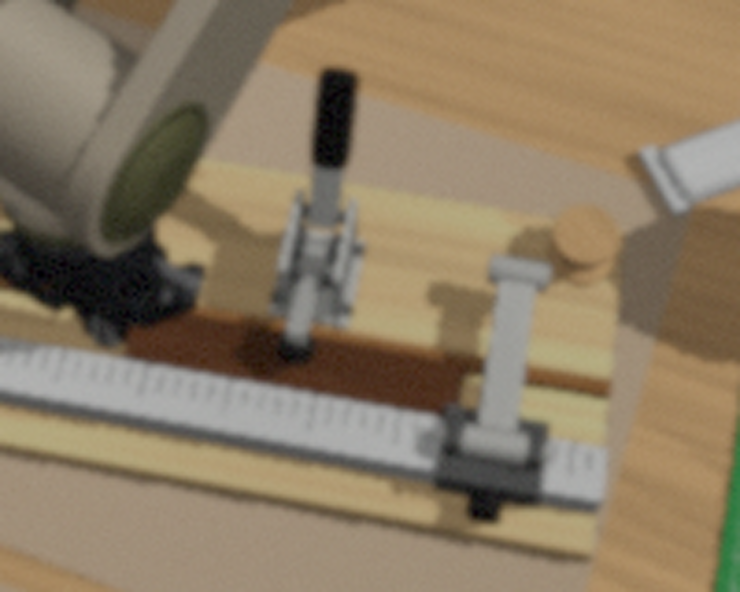

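Emit:
{"fn": "move_arm", "kwargs": {
  "motion": [
    [[0,-0.2,0],[0,0,0],-1],
    [[0,-0.15,0],[0,0,0],-1],
    [[0,0,0],[0,0,0],-1]
  ]
}}

```text
time_s: 13.35
position: [0.6067, -0.0458, -0.0071]
tool_rot: [[0.987, 0.163, 0.005], [0.163, -0.987, -0.006], [0.004, 0.006, -1.0]]
ft_force: [-0.3, -0.1, -1.1]
grip_width: -0.0002
```

```bash
python3 st.py
```

```text
t 13.35 jig [ 0.0282 -0.079  -0.0071] yawerr -0.03991485884824009 zax [ 0.0052 -0.0056 -1.    ] F [-0.2956 -0.0635 -1.131 ] grip -0.00019398118637781834
```

Emit:
{"fn": "move_arm", "kwargs": {
  "motion": [
    [[0,-0.1,0],[0,0,0],-1]
  ]
}}

```text
time_s: 13.43
position: [0.6065, -0.0441, -0.0072]
tool_rot: [[0.987, 0.162, 0.005], [0.162, -0.987, -0.006], [0.004, 0.007, -1.0]]
ft_force: [0.6, -1.3, -0.0]
grip_width: 0.0
```

Emit:
{"fn": "move_arm", "kwargs": {
  "motion": [
    [[0,-0.1,0],[0,0,0],-1]
  ]
}}

```text
time_s: 13.52
position: [0.6062, -0.0422, -0.0071]
tool_rot: [[0.987, 0.162, 0.005], [0.162, -0.987, -0.006], [0.004, 0.007, -1.0]]
ft_force: [0.5, -1.8, 0.3]
grip_width: 0.0003
```

```bash
python3 st.py
```

```text
t 13.5167 jig [ 0.0283 -0.0753 -0.0071] yawerr -0.07588366824849935 zax [ 0.0055 -0.0059 -1.    ] F [ 0.2227 -1.8631  0.2702] grip 0.00032174189136156936
```

Emit:
{"fn": "move_arm", "kwargs": {
  "motion": [
    [[0,-0.1,0],[0,0,0],-1]
  ]
}}

```text
time_s: 13.6
position: [0.6059, -0.0402, -0.0071]
tool_rot: [[0.987, 0.162, 0.006], [0.162, -0.987, -0.006], [0.005, 0.007, -1.0]]
ft_force: [-0.3, -1.1, 0.7]
grip_width: -0.0001
```

Emit:
{"fn": "move_arm", "kwargs": {
  "motion": [
    [[0,-0.1,0],[0,0,0],-1]
  ]
}}

```text
time_s: 13.68
position: [0.6063, -0.0396, -0.0069]
tool_rot: [[0.987, 0.162, 0.007], [0.162, -0.987, -0.009], [0.006, 0.01, -1.0]]
ft_force: [3.0, -14.4, -0.2]
grip_width: 0.0002
```

Emit:
{"fn": "move_arm", "kwargs": {
  "motion": [
    [[0,-0.1,0],[0,0,0],-1]
  ]
}}

```text
time_s: 13.77
position: [0.6066, -0.0398, -0.0067]
tool_rot: [[0.987, 0.162, 0.009], [0.162, -0.987, -0.013], [0.007, 0.014, -1.0]]
ft_force: [-0.5, -15.8, -1.9]
grip_width: 0.0002
```

```bash
python3 st.py
```

```text
t 13.7667 jig [ 0.029  -0.073  -0.0067] yawerr -0.059158384924277385 zax [ 0.0088 -0.0129 -0.9999] F [ -3.0739 -15.4633  -1.859 ] grip 0.0001772924427086833
```

Emit:
{"fn": "move_arm", "kwargs": {
  "motion": [
    [[0,0,0],[0,0,0],-1],
    [[0,0,0],[0,0,0],-1],
    [[0,0,0],[0,0,0],-1]
  ]
}}

```text
time_s: 14.02
position: [0.6065, -0.0404, -0.0067]
tool_rot: [[0.987, 0.162, 0.009], [0.162, -0.987, -0.014], [0.006, 0.015, -1.0]]
ft_force: [-0.7, 0.5, 0.0]
grip_width: 0.0001
```

```bash
python3 st.py; python3 - <<'E'
from rig import imaging
import cv2
d=imaging.get_image("scene"); a=d["img"][230:390,230:430]; cv2.imwrite(f"pics/s17.png",cv2.resize(a,None,fx=3.7,fy=3.7,interpolation=cv2.INTER_CUBIC))
E
```

```text
t 14.0167 jig [ 0.0289 -0.0736 -0.0067] yawerr -0.09906885779789398 zax [ 0.0088 -0.0138 -0.9999] F [-0.5815  0.6448  0.0003] grip 9.163151243214029e-05
```

View pics/s17.png

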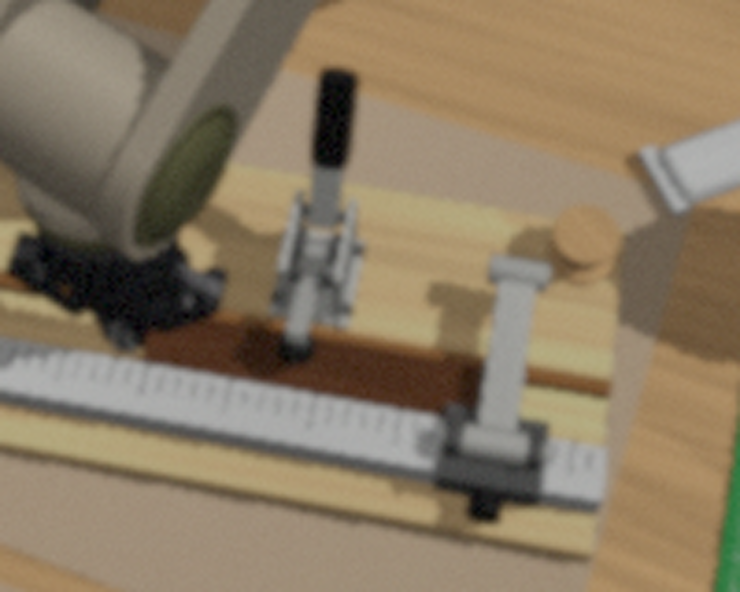

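Emit:
{"fn": "move_arm", "kwargs": {
  "motion": [
    [[0,0.7,0],[0,0,0],-1],
    [[0,0.4,-0.8],[0.002,-0.001,0],-1],
    [[0,0,-1],[0.002,-0.001,0],-1],
    [[0,0,-1],[0.002,-0.001,0],-1],
    [[0,0,-1],[0,0,0],-1],
    [[0,0,-1],[0,0,0],-1],
    [[0,0,-1],[0,0,0],-1],
    [[0,0,-1],[0,0,0],-1],
    [[-0.3,0,-1],[0,0,0],-1],
    [[-0.8,-0.6,-0.6],[0,0,0],-1],
    [[-0.8,-1,0],[0,0,0],-1],
    [[-0.8,-1,0],[0,0,0],-1]
  ]
}}

```text
time_s: 15.07
position: [0.5495, -0.0296, 0.1686]
tool_rot: [[0.988, 0.158, -0.001], [0.158, -0.988, 0.0], [-0.001, -0.0, -1.0]]
ft_force: [-0.0, 0.0, -0.4]
grip_width: 0.0001
```

Emit:
{"fn": "move_arm", "kwargs": {
  "motion": [
    [[-0.5,-1,0],[0,0,0],-1],
    [[0,-1,0],[0,0,0],-1],
    [[0,-0.8,0],[0,0,0],-1],
    [[0,0,0],[0,0,0],-1]
  ]
}}

```text
time_s: 15.4
position: [0.5271, 0.0257, 0.1706]
tool_rot: [[0.988, 0.157, 0.0], [0.157, -0.988, 0.001], [0.0, -0.001, -1.0]]
ft_force: [-0.4, -0.4, -0.0]
grip_width: 0.0
```

```bash
python3 st.py; python3 - <<'E'
from rig import imaging
import cv2
d=imaging.get_image("wrist"); cv2.imwrite(f"pics/w18.png",d["img"])
d=imaging.get_image("scene"); a=d["img"][230:390,230:430]; cv2.imwrite(f"pics/s18.png",cv2.resize(a,None,fx=3.7,fy=3.7,interpolation=cv2.INTER_CUBIC))
E
```

```text
t 15.4 jig [-0.0386  0.0046  0.1706] yawerr -0.3498920674292769 zax [ 0.0001  0.001  -1.    ] F [-0.4829 -0.2797 -0.0123] grip 4.822357908995744e-05
```

View pics/w18.png

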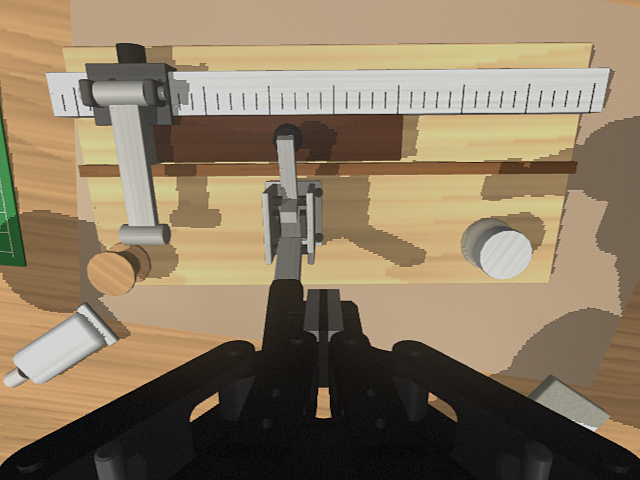

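View pics/s18.png

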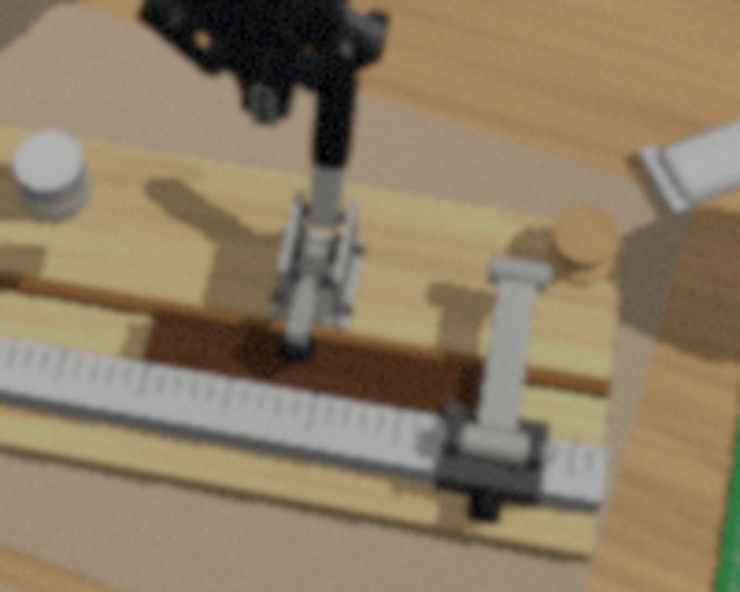

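```bash
python3 - <<'E'
from wp import *
print("pad",w(287,138,.06),"pivot",w(290,210,.07),"handle",w(288,262,.1),w(287,284,.115),"black start edges",w(271,284,.115),w(302,284,.115))
print("bar front", w(154,125,.04),w(157,155,.04),"leaf edge",w(157,150,.058), w(112,150,.058),"rear",w(402,120,.04),w(402,155,.04))
E
```

```text
pad [0.0333 0.0302 0.06  ] pivot [-0.0199  0.0288  0.07  ] handle [-0.0517  0.0287  0.1   ] [-0.0623  0.0284  0.115 ] black start edges [-0.0622  0.0393  0.115 ] [-0.0624  0.0181  0.115 ]
bar front [0.044  0.1381 0.04  ] [0.0207 0.1389 0.04  ] leaf edge [0.0252 0.1304 0.058 ] [0.0254 0.1649 0.058 ] rear [ 0.0464 -0.0601  0.04  ] [ 0.0192 -0.0616  0.04  ]
```

Emit:
{"fn": "move_arm", "kwargs": {
  "motion": [
    [[-0.3,-0.7,0],[0,0,-0.002],-1],
    [[-0.2,-0.52,0.2],[0,0,0],-1],
    [[0,0,1],[0,0,0],-1],
    [[0,0,1],[0,0,0],-1],
    [[0,0,0.9],[0,0,0],-1],
    [[0,0,0],[0,0,0],-1]
  ]
}}

```text
time_s: 16.05
position: [0.5137, 0.0457, 0.1056]
tool_rot: [[0.988, 0.156, 0.002], [0.156, -0.988, -0.0], [0.002, 0.001, -1.0]]
ft_force: [-0.8, 0.7, -0.4]
grip_width: 0.0003
```

```bash
python3 st.py; python3 - <<'E'
from rig import imaging
import cv2
d=imaging.get_image("wrist"); cv2.imwrite(f"pics/w19.png",d["img"])
d=imaging.get_image("scene"); a=d["img"][230:390,230:430]; cv2.imwrite(f"pics/s19.png",cv2.resize(a,None,fx=3.7,fy=3.7,interpolation=cv2.INTER_CUBIC))
E
```

```text
t 16.05 jig [-0.0486  0.0265  0.1056] yawerr -0.42476701592051214 zax [ 0.0023 -0.0003 -1.    ] F [-0.66    0.7739 -0.3512] grip 0.0002954565560442449
```

View pics/w19.png

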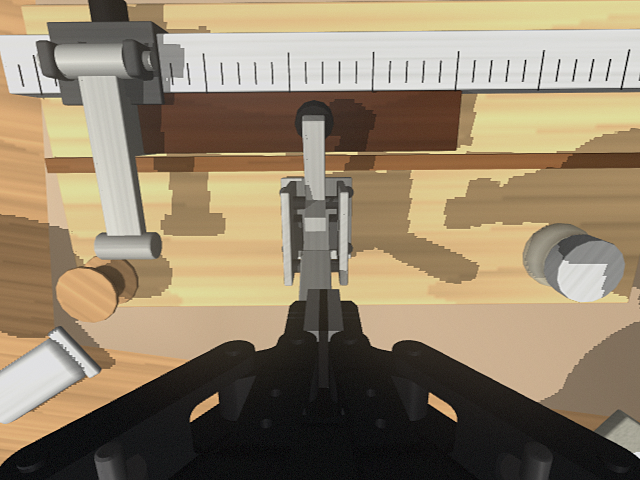

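View pics/s19.png

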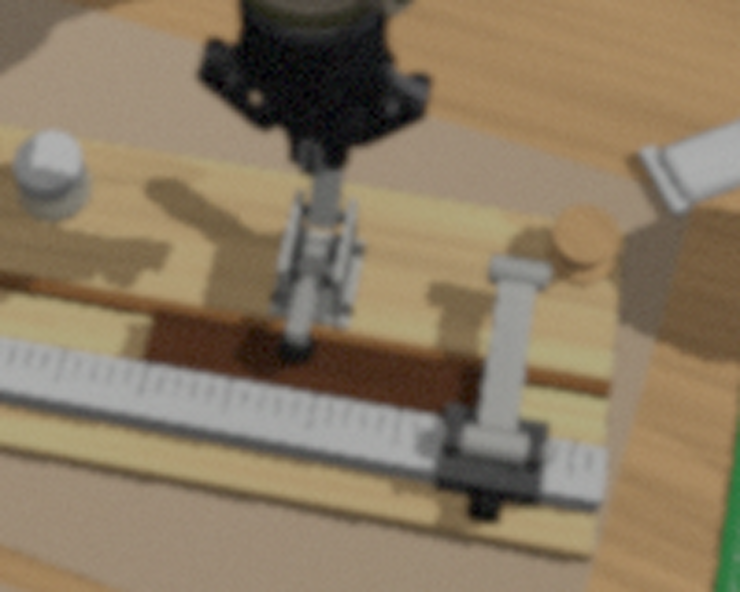

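Emit:
{"fn": "move_arm", "kwargs": {
  "motion": [
    [[-1,-0.13,0],[0,0,0],-1],
    [[-0.5,0,0.15],[0,0,0],-1],
    [[-0.5,0,0.3],[0,0,0],-1],
    [[-0.5,0,0.4],[0,0,0],-1]
  ]
}}

```text
time_s: 16.48
position: [0.4698, 0.0398, 0.0965]
tool_rot: [[0.988, 0.156, 0.021], [0.156, -0.988, -0.002], [0.021, 0.006, -1.0]]
ft_force: [0.6, 0.4, -0.0]
grip_width: 0.0001
```

```bash
python3 st.py; python3 - <<'E'
from rig import imaging
import cv2
d=imaging.get_image("wrist"); cv2.imwrite(f"pics/w20.png",d["img"])
E
```

```text
t 16.4833 jig [-0.0929  0.0278  0.0965] yawerr -0.42008803361179403 zax [ 0.0214 -0.0025 -0.9998] F [ 0.6782  0.2708 -0.0195] grip 0.00014174623611563892
```

View pics/w20.png

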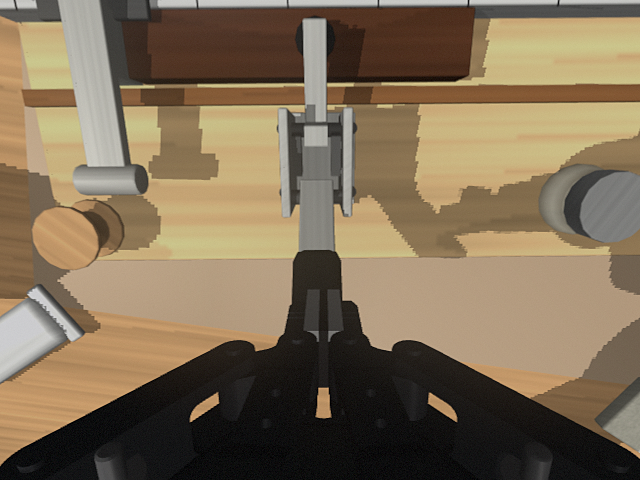

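Emit:
{"fn": "move_arm", "kwargs": {
  "motion": [
    [[-0.44,0,0.55],[0,-0.002,0],-1],
    [[-0.3,0,0.5],[0,-0.002,0],-1],
    [[-0.28,0,0.5],[0,-0.002,0],-1],
    [[-0.15,0,0.5],[0,0,0],-1]
  ]
}}

```text
time_s: 16.87
position: [0.4491, 0.0353, 0.0592]
tool_rot: [[0.988, 0.155, 0.018], [0.155, -0.988, -0.006], [0.017, 0.009, -1.0]]
ft_force: [0.3, -1.2, -0.2]
grip_width: 0.0003
```

```bash
python3 st.py; python3 - <<'E'
from rig import imaging
import cv2
d=imaging.get_image("wrist"); cv2.imwrite(f"pics/w21.png",d["img"])
E
python3 st.py
```

```text
t 16.8667 jig [-0.1141  0.0268  0.0592] yawerr -0.4601188373376779 zax [ 0.0185 -0.0063 -0.9998] F [ 0.1448 -1.2124 -0.1805] grip 0.0003269596323493802
t 16.9167 jig [-0.1151  0.0271  0.0577] yawerr -0.46687154889490046 zax [ 0.0157 -0.0058 -0.9999] F [-0.4635  0.3308 -1.5765] grip -8.415652762847018e-05
```

View pics/w21.png

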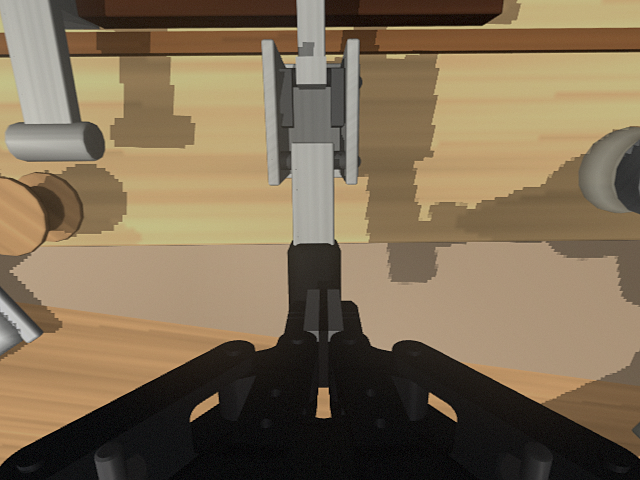

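Emit:
{"fn": "move_arm", "kwargs": {
  "motion": [
    [[-0.1,0,0.4],[0,0,0],-1],
    [[0,0,0.2],[0,0,0],-1]
  ]
}}

```text
time_s: 17.08
position: [0.4481, 0.0347, 0.0502]
tool_rot: [[0.988, 0.155, 0.02], [0.155, -0.988, -0.007], [0.019, 0.01, -1.0]]
ft_force: [-27.3, 1.5, 72.8]
grip_width: -0.0001
```

Emit:
{"fn": "move_arm", "kwargs": {
  "motion": [
    [[0,0,0.15],[0,0,0],-1]
  ]
}}

```text
time_s: 17.17
position: [0.448, 0.0348, 0.0508]
tool_rot: [[0.988, 0.156, 0.021], [0.156, -0.988, -0.008], [0.019, 0.011, -1.0]]
ft_force: [-16.2, 1.4, 39.2]
grip_width: 0.0002
```

Emit:
{"fn": "move_arm", "kwargs": {
  "motion": [
    [[0,0,0.15],[0,0,0],-1]
  ]
}}

```text
time_s: 17.25
position: [0.448, 0.0348, 0.0511]
tool_rot: [[0.987, 0.156, 0.022], [0.157, -0.988, -0.009], [0.02, 0.012, -1.0]]
ft_force: [-11.7, 0.8, 26.9]
grip_width: -0.0002
```

```bash
python3 st.py; python3 - <<'E'
from rig import imaging
import cv2
d=imaging.get_image("wrist"); cv2.imwrite(f"pics/w22.png",d["img"])
d=imaging.get_image("scene"); a=d["img"][230:390,230:430]; cv2.imwrite(f"pics/s22.png",cv2.resize(a,None,fx=3.7,fy=3.7,interpolation=cv2.INTER_CUBIC))
E
```

```text
t 17.25 jig [-0.1152  0.0265  0.0511] yawerr -0.38298880855241 zax [ 0.0217 -0.0086 -0.9997] F [-11.4423   2.6749  26.9315] grip -0.0002338657037692179
```

View pics/w22.png

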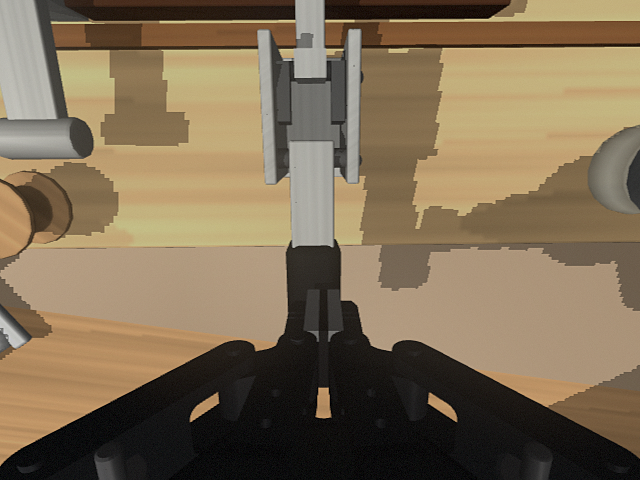

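View pics/s22.png

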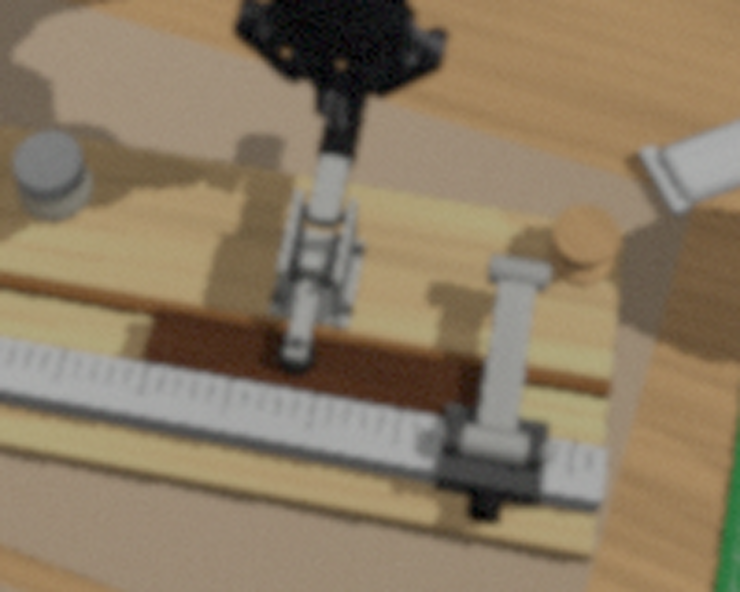

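Emit:
{"fn": "move_arm", "kwargs": {
  "motion": [
    [[0,0,-0.3],[0,0,0],-1],
    [[0,0,-1],[0.0018,-0.003,-0.001],-1],
    [[0,0,-1],[0.0018,-0.003,-0.001],-1],
    [[0,0,-1],[0.0018,-0.003,-0.001],-1],
    [[0,0,-1],[0,0,0],0.3],
    [[0,0,-1],[0,0,0],0.3],
    [[0.8,-1,-0.2],[0,0,0],0.3],
    [[0.8,-1,0],[0,0,0],0.3],
    [[0.8,-1,0],[0,0,0],0.3],
    [[0.8,-1,0],[0,0,0],0.3],
    [[0.7,-1,0],[0,0,0],0.3],
    [[0,-1,0],[0,0,0],0.3]
  ]
}}

```text
time_s: 18.35
position: [0.5148, 0.1691, 0.1869]
tool_rot: [[0.988, 0.155, 0.025], [0.155, -0.988, -0.003], [0.024, 0.007, -1.0]]
ft_force: [-0.8, 0.8, -0.5]
grip_width: 0.0553
```

Emit:
{"fn": "move_arm", "kwargs": {
  "motion": [
    [[0,-0.3,0],[0,0,0],0.3],
    [[0,0,0],[0,0,0],0.3]
  ]
}}

```text
time_s: 18.52
position: [0.5143, 0.1787, 0.1891]
tool_rot: [[0.987, 0.159, 0.028], [0.159, -0.987, -0.002], [0.027, 0.006, -1.0]]
ft_force: [-0.0, -0.6, 0.0]
grip_width: 0.0559
```

```bash
python3 st.py; python3 - <<'E'
from rig import imaging
import cv2
d=imaging.get_image("wrist"); cv2.imwrite(f"pics/w23.png",d["img"])
E
```

```text
t 18.5167 jig [-0.0263  0.1576  0.1891] yawerr -0.24084902798472285 zax [ 0.0277 -0.0019 -0.9996] F [-0.1389 -0.5987  0.0392] grip 0.055853742701097046
```

View pics/w23.png

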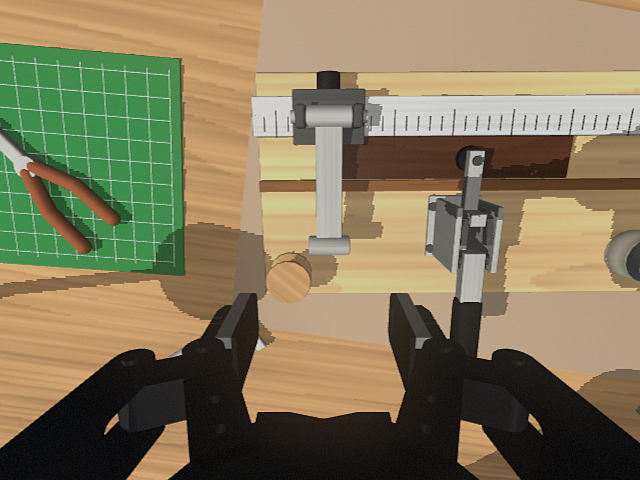

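Emit:
{"fn": "move_arm", "kwargs": {
  "motion": [
    [[-0.3,0.15,0.5],[0,-0.004,-0.001],0.3],
    [[-0.2,0.13,0.8],[0,-0.004,-0.001],0.3],
    [[0,0,1],[0,-0.003,0],0.3],
    [[0,0,1],[0,0,0],0.3],
    [[0,0,1],[0,0,0],0.3],
    [[0,0,1],[0,0,0],0.3],
    [[0,0,1],[0,0,0],0.3],
    [[0,0,0],[0,0,0],0.3]
  ]
}}

```text
time_s: 19.23
position: [0.5092, 0.1615, 0.0645]
tool_rot: [[0.988, 0.155, 0.014], [0.155, -0.988, -0.007], [0.012, 0.009, -1.0]]
ft_force: [-0.7, 0.7, -0.3]
grip_width: 0.0554
```

```bash
python3 st.py; python3 - <<'E'
from rig import imaging
import cv2
d=imaging.get_image("wrist"); cv2.imwrite(f"pics/w24.png",d["img"])
E
```

```text
t 19.2333 jig [-0.0341  0.1415  0.0645] yawerr -0.45609004038872314 zax [ 0.0135 -0.0072 -0.9999] F [-0.5937  0.7888 -0.331 ] grip 0.05537706459809177
```

View pics/w24.png

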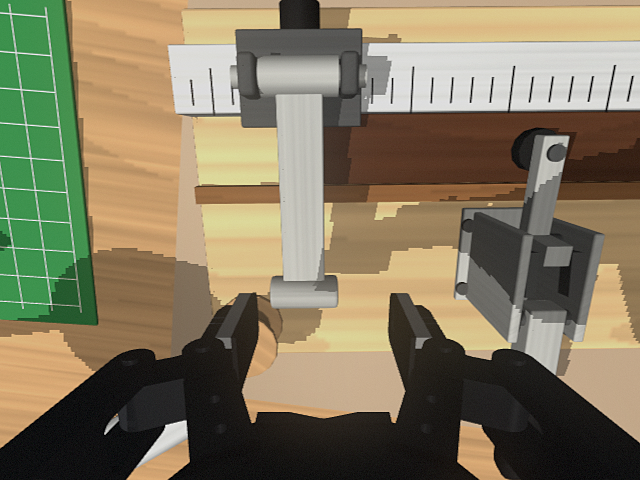

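Emit:
{"fn": "move_arm", "kwargs": {
  "motion": [
    [[-0.15,-0.52,0],[0.003,-0.004,-0.003],0.3],
    [[0,0,0.6],[0,0,0],0.3],
    [[0,0,0.4],[0,0,0],0.3],
    [[0,0,0],[0,0,0],0.3]
  ]
}}

```text
time_s: 19.62
position: [0.508, 0.1718, 0.0514]
tool_rot: [[0.987, 0.16, 0.014], [0.16, -0.987, -0.0], [0.013, 0.003, -1.0]]
ft_force: [-0.7, -0.0, 0.1]
grip_width: 0.0558
```

```bash
python3 st.py; python3 - <<'E'
from wp import *
import cv2
cv2.imwrite(f"pics/w25.png",d["img"])
E
```

```text
t 19.6167 jig [-0.0336  0.1518  0.0514] yawerr -0.1636805741607006 zax [ 0.0137 -0.0003 -0.9999] F [-0.6845  0.085   0.0781] grip 0.05581024426171859
```

View pics/w25.png

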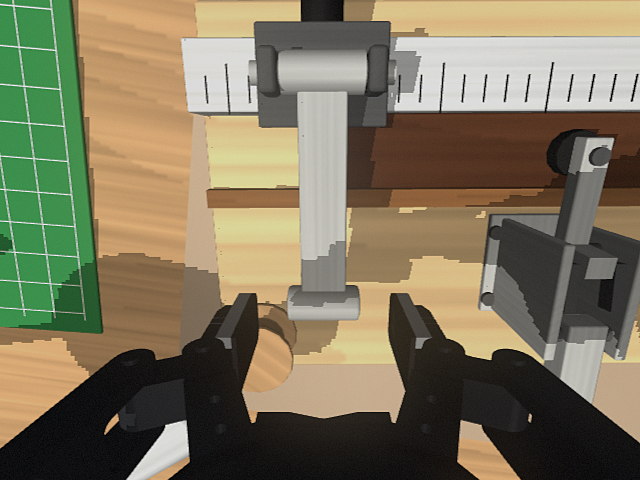

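Emit:
{"fn": "move_arm", "kwargs": {
  "motion": [
    [[-0.1,0,0.7],[0,-0.003,-0.001],0.3],
    [[-0.08,0,0.6],[0,-0.002,0],0.3],
    [[0,0,0],[0,0,0],0.3]
  ]
}}

```text
time_s: 19.92
position: [0.5066, 0.1718, 0.0281]
tool_rot: [[0.987, 0.163, 0.009], [0.163, -0.987, -0.001], [0.009, 0.003, -1.0]]
ft_force: [-0.8, 0.1, -0.4]
grip_width: 0.0552
```

```bash
python3 st.py; python3 - <<'E'
from wp import *
import cv2
cv2.imwrite(f"pics/w26.png",d["img"])
E
```

```text
t 19.9167 jig [-0.0351  0.152   0.0281] yawerr -0.010898280633110602 zax [ 0.0092 -0.0013 -1.    ] F [-0.7291  0.2138 -0.4184] grip 0.05518658554638468
```

View pics/w26.png

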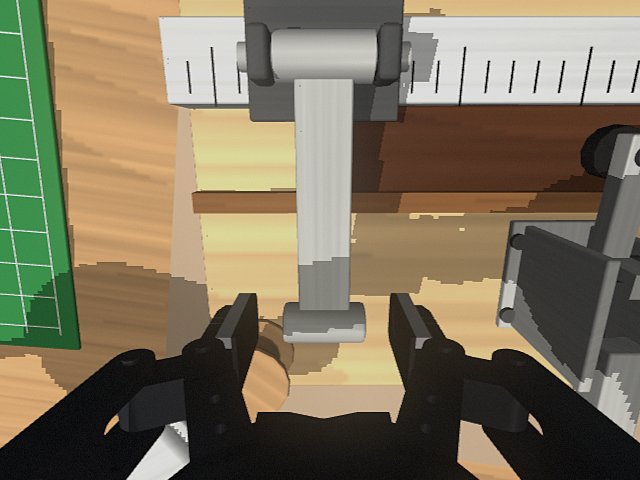

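Emit:
{"fn": "move_arm", "kwargs": {
  "motion": [
    [[0,0,0],[0,0,0],0.1],
    [[-0.05,0,0.4],[0,0,0],0.1],
    [[0,0,0.45],[0,0,0],0.1],
    [[0,0,0],[0,0,0],-1],
    [[0,0,0],[0,0,0],-1],
    [[0,0,0],[0,0,0],-1],
    [[0,0,0],[0,0,0],-1]
  ],
  "squeeze": 25
}}

```text
time_s: 20.55
position: [0.5075, 0.1716, 0.0129]
tool_rot: [[0.986, 0.163, 0.014], [0.163, -0.987, -0.001], [0.014, 0.003, -1.0]]
ft_force: [-0.6, -0.4, -0.7]
grip_width: 0.0352
```

```bash
python3 st.py; python3 - <<'E'
from wp import *
import cv2
cv2.imwrite(f"pics/w27.png",d["img"])
E
```

```text
t 20.55 jig [-0.0342  0.1517  0.0129] yawerr -0.004479491216823561 zax [ 0.0139 -0.0012 -0.9999] F [-0.6531 -0.2914 -0.7139] grip 0.03517213868674712
```

View pics/w27.png

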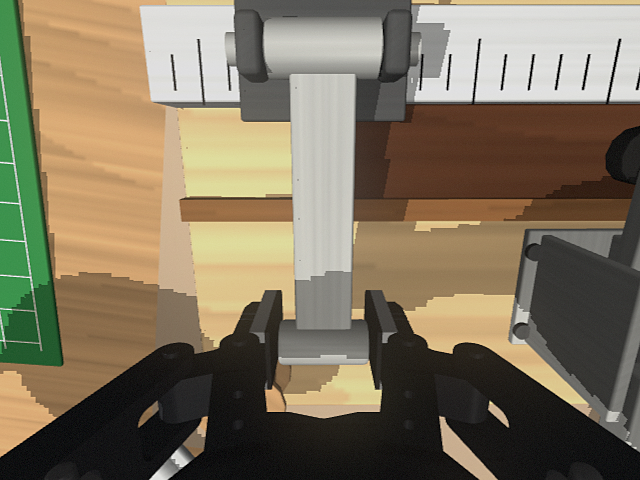

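Emit:
{"fn": "move_arm", "kwargs": {
  "motion": [
    [[0.035,0,-0.625],[0,0,0],-1],
    [[0.11,0,-0.615],[0,0,0],-1],
    [[0.18,0,-0.6],[0,0,0],-1],
    [[0.245,0,-0.575],[0,0,0],-1],
    [[0.31,0,-0.54],[0,0,0],-1],
    [[0.37,0,-0.5],[0,0,0],-1],
    [[0.425,0,-0.455],[0,0,0],-1]
  ]
}}

```text
time_s: 21.18
position: [0.5406, 0.1771, 0.0904]
tool_rot: [[0.987, 0.162, 0.011], [0.162, -0.987, -0.001], [0.011, 0.003, -1.0]]
ft_force: [3.8, 1.0, -9.7]
grip_width: 0.0354
```

```bash
python3 st.py; python3 - <<'E'
from wp import *
import cv2
cv2.imwrite(f"pics/w28.png",d["img"])
E
python3 st.py
```

```text
t 21.1833 jig [-0.0006  0.1517  0.0904] yawerr -0.0497929521957996 zax [ 0.0115 -0.0011 -0.9999] F [ 3.9491  0.323  -9.6552] grip 0.03542810587304057
t 21.2333 jig [0.0016 0.1517 0.0921] yawerr -0.06516740047788261 zax [ 0.015  -0.0003 -0.9999] F [-0.6564  0.0659  0.9477] grip 0.03543522748735032
```

View pics/w28.png

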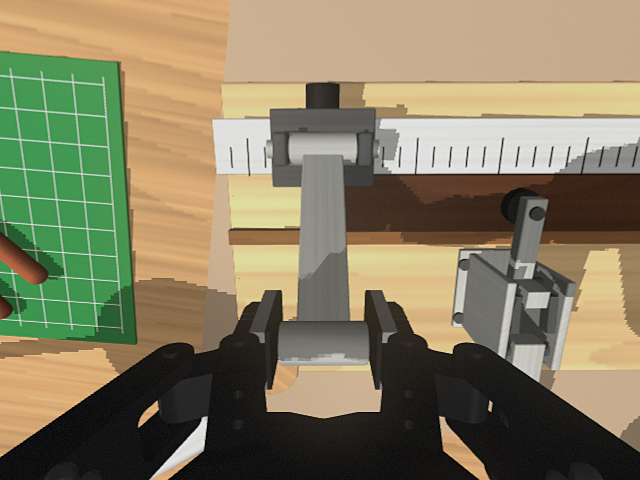

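Emit:
{"fn": "move_arm", "kwargs": {
  "motion": [
    [[0.475,0,-0.405],[0,-0.002,0],-1],
    [[0.52,0,-0.345],[0,0,0],-1],
    [[0.555,0,-0.285],[0,0,0],-1],
    [[0.585,0,-0.22],[0,0,0],-1],
    [[0.61,0,-0.15],[0,0,0],-1],
    [[0.62,0,-0.08],[0,0,0],-1],
    [[0.6,0,0],[0,0,0],-1]
  ]
}}

```text
time_s: 21.82
position: [0.6166, 0.1898, 0.1175]
tool_rot: [[0.987, 0.163, -0.008], [0.163, -0.987, -0.004], [-0.008, 0.003, -1.0]]
ft_force: [-2.1, -1.7, -0.8]
grip_width: 0.0357
```

```bash
python3 st.py; python3 - <<'E'
from wp import *
import cv2
cv2.imwrite(f"pics/w29.png",d["img"])
E
python3 st.py
```

```text
t 21.8167 jig [0.0764 0.1518 0.1175] yawerr -0.0448159811580382 zax [-0.0079 -0.0043 -1.    ] F [-2.3426 -1.2853 -0.7543] grip 0.03568175141453055
t 21.8667 jig [0.0782 0.1518 0.1173] yawerr -0.06176097386249779 zax [-0.0063 -0.0036 -1.    ] F [-2.5354  0.8298  5.2754] grip 0.035007870424454024
```

View pics/w29.png

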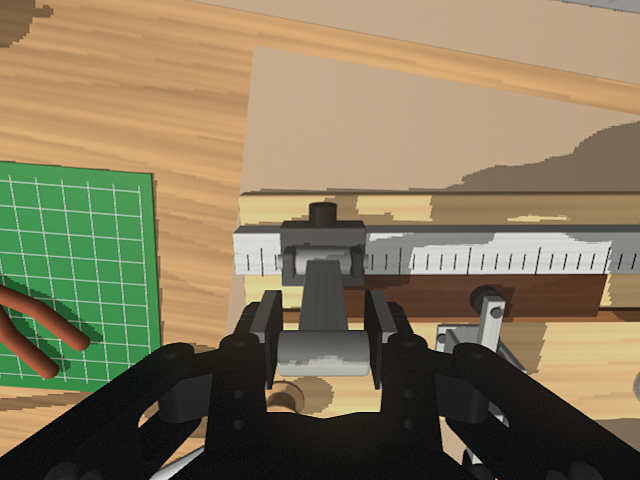

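```bash
python3 - <<'E'
from wp import *
print("handle",w(324,353,.162),"hinge",w(324,260,.054))
E
```

```text
handle [0.0661 0.1527 0.162 ] hinge [0.0679 0.152  0.054 ]
```

Emit:
{"fn": "move_arm", "kwargs": {
  "motion": [
    [[0.4,0,0.02],[0,0,0],-1],
    [[0.35,0,0.05],[0,0,0],-1],
    [[0,0,0],[0,0,0],-1]
  ]
}}

```text
time_s: 22.17
position: [0.6309, 0.1921, 0.1156]
tool_rot: [[0.987, 0.163, -0.008], [0.163, -0.987, -0.004], [-0.009, 0.003, -1.0]]
ft_force: [0.3, -1.8, 3.4]
grip_width: 0.0351
```

```bash
python3 st.py; python3 - <<'E'
from wp import *
import cv2
cv2.imwrite(f"pics/w30.png",d["img"])
E
python3 st.py
```

```text
t 22.1667 jig [0.0909 0.1518 0.1156] yawerr -0.039041582945744224 zax [-0.008  -0.0044 -1.    ] F [ 0.0083 -1.8309  3.4403] grip 0.035102000692321306
t 22.2167 jig [0.0904 0.1518 0.1156] yawerr -0.033101189801282516 zax [-0.0083 -0.0046 -1.    ] F [-0.4679 -0.7591  2.2816] grip 0.035210306277292415
```

View pics/w30.png

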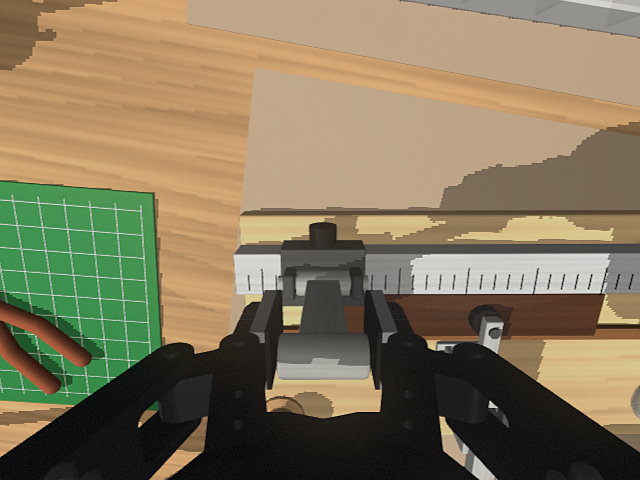

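Emit:
{"fn": "move_arm", "kwargs": {
  "motion": [
    [[0,0,0],[0,0,0],0.4],
    [[0,0,0],[0,0,0],0.4],
    [[0,0,0],[0,0,0],0.4],
    [[0,0,0],[0,0,0],0.4],
    [[0,0,-0.5],[0,0,0],0.4],
    [[0,0,-1],[0,0,0],0.4],
    [[0,0,-1],[0,0,0],0.4],
    [[0,0,-1],[0,0,0],0.4],
    [[0,0,-1],[0,0,0],0.4],
    [[0,0,-1],[0,0,0],0.4],
    [[-1,-1,-0.5],[0,0,0],0.4],
    [[-1,-1,0],[0,0,0],0.4]
  ]
}}

```text
time_s: 23.22
position: [0.5853, 0.2232, 0.2443]
tool_rot: [[0.987, 0.158, -0.008], [0.158, -0.987, -0.005], [-0.008, 0.003, -1.0]]
ft_force: [0.9, 1.0, -0.2]
grip_width: 0.0598
```

Emit:
{"fn": "move_arm", "kwargs": {
  "motion": [
    [[-1,-1,0],[0,0,0],0.4],
    [[-1,-1,0],[0,0,0],0.4],
    [[-1,-1,0],[0,0,0],0.4],
    [[-1,-1,0],[0,0,0],0.4],
    [[-1,-1,0],[0,0,0],0.4],
    [[-1,-1,0],[0,0,0],0.4],
    [[-1,-1,0],[0,0,0],0.4],
    [[-1,-1,0],[0,0,0],0.4],
    [[-1,-1,0],[0,0,0],0.4],
    [[0,0,0],[0,0,0],0.4]
  ]
}}

```text
time_s: 24.05
position: [0.3658, 0.3799, 0.2554]
tool_rot: [[0.987, 0.159, 0.005], [0.159, -0.987, 0.002], [0.005, -0.001, -1.0]]
ft_force: [0.8, -0.1, -0.1]
grip_width: 0.0594
```

```bash
python3 st.py; python3 - <<'E'
from rig import imaging
import cv2
d=imaging.get_image("scene"); a=d["img"][235:385,190:410]; cv2.imwrite(f"pics/s31.png",cv2.resize(a,None,fx=3.6,fy=3.6,interpolation=cv2.INTER_CUBIC))
d=imaging.get_image("top"); a=d["img"][115:245,205:405]; cv2.imwrite(f"pics/t31.png",cv2.resize(a,None,fx=4,fy=4,interpolation=cv2.INTER_CUBIC))
E
```

```text
t 24.05 jig [-0.14    0.3804  0.2554] yawerr -0.27151046805908585 zax [ 0.0046  0.002  -1.    ] F [ 0.8228 -0.2184 -0.1122] grip 0.05944679569720805
```

View pics/s31.png

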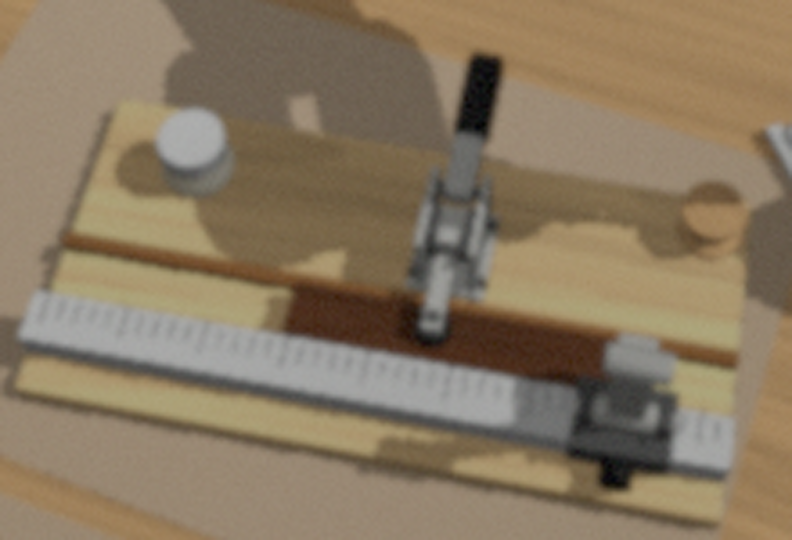

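View pics/t31.png

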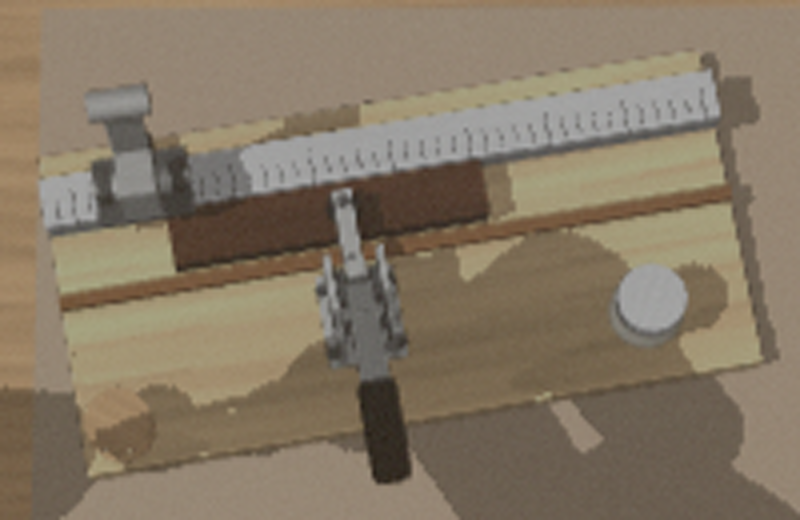

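```bash
python3 - <<'E'
from h import *
for p in [(178,268),(170,224),(488,215),(484,162)]: print(toj(onz("top",*tz(*p),.04)))
h,e=tri(tz(118,103),sz(640,360)); print("leaf handle",toj(h),e)
h,e=tri(tz(393,475),sz(487,62)); print("clamp grip end",toj(h),e)
E
```

```text
[0.012  0.1386 0.04  ]
[0.0408 0.1391 0.04  ]
[ 0.013  -0.0573  0.04  ]
[ 0.0473 -0.061   0.04  ]
leaf handle [0.078  0.1514 0.1658] 8.98925887945786e-05
clamp grip end [-0.1453  0.0309  0.0735] 0.0003409379904755914
```

```bash
python3 - <<'E'
import cv2
a=cv2.imread("pics/w27.png")[80:230,270:430]; cv2.imwrite("pics/w27z.png",cv2.resize(a,None,fx=4,fy=4,interpolation=cv2.INTER_NEAREST))
E
```

```text
(no output)
```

View pics/w27z.png

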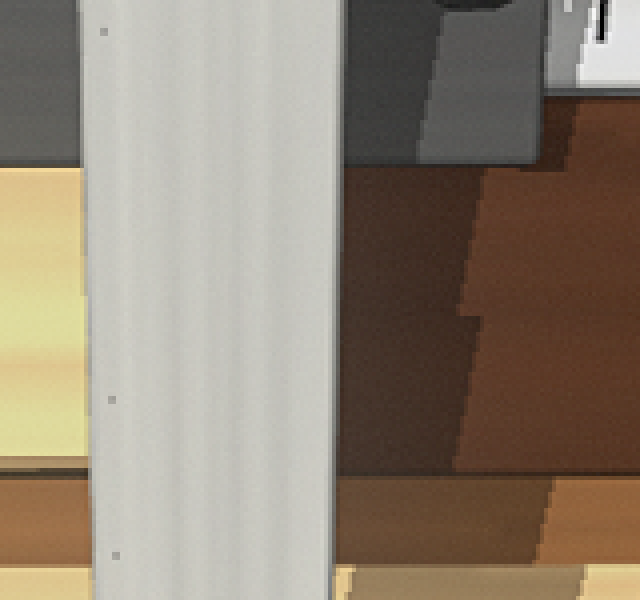

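The zoom shows no strip between the bar and the leaf edge while clamped, so the gap is about 1 mm or less. The leaf is up, the clamp is level, and the arm is clear. Handing in.

```bash
python3 -c "
from rig import job; print(job.close_job())"
```

```text
the job is handed in; nothing more can be done
None
```

I ran the whole sequence in order and handed the job in at about 24 s of the 67 s allowed; the hand-in gave no verdict.

**What I did**
1. I pinched the stop's cross handle, swung it most of the way down and let it drop level.
2. I pushed the bar's rear end with shut fingers until the force jumped to about 15 N against the stop.
3. I pressed the clamp handle down to its limit.
4. I pinched the stop handle again, swung it up, released it and drew the arm clear.

**Last checks**
- **Stop:** the leaf measures about 1.69 rad, against the 1.5 required.
- **Clamp:** the handle is level, with the end of its grip 73 mm above the table. In the pictures the pad is on the bar. I had no reading of the pad's force.
- **Bar:** while clamped with the stop still down, no gap was visible between bar and stop. The final top view puts its front end at y = 139 mm along the jig. The stop face is at about 140–141 mm, so it agrees within measuring error and inside the 3 mm limit.
- **Bystanders:** the jar and spool look unmoved. I did not re-measure the other bystanders; the arm did not go near them low down.

**What disagreed**
- **Fingertips:** they sat about 33 mm short of the reported tool point, so my first pinch closed above the handle. I corrected for this in every later move.
- **Force:** the clamp handle hit its limit with a peak reading of about 78 N at the fingertips. That is under the 120 N wrist limit. It would break the 40 N limit only if that limit counts the fingers as the gripper's body.

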